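# Return the loan kit to its foam transport trays

### The job

A loan kit has come back: put the two-way radio, the folding phone, the round speakerphone and the white charger each into the transport tray whose foam pocket is cut to its outline, face up as they lie now and resting flat on the pocket floor, the radio's antenna in the antenna channel. Set each one down gently, never dropping it, and leave the barcode scanner and the label roll where they are.

Things in the scene. Friction and masses are not known exactly. Their poses are not given: they have to be found in the camera images.
- radio: Black two-way radio on its back, screen up. Case 92 x 52 mm, 27 thick; stub antenna 14 thick, 44 long; 136 overall. Origin: on the underside, middle of the overall length. x to the antenna tip, y across (grip width 52), z up. Case from x = -68 to +24 (grip its middle, x = -22); antenna x = +24 to +68 at y = +13.
- phone: Burgundy red folding phone, closed, lying flat: 98 x 48 mm, 24 thick. Origin: centre of its underside; x along its length towards the hinge, y across (grip width 48), z up.
- speaker: Round grey speakerphone puck with a light-blue ring: 64 mm diameter, 32 high, its side upright up to 24. Origin: centre of its underside; z up.
- charger: White square plug-in charger, its two steel plug blades folded into the top: 54 x 54 mm, 28 high. Origin: centre of its underside; x and y along its sides, z up.
- tray_radio: Yellow tray, 170 (x) x 124 mm, 20 high, fixed. Origin: underside centre, z up. Dark foam flush with its rim, cut 8 mm deep to a light-blue floor 12 mm above the bench, 8 mm clear all round the device; dark finger scoops (32 wide) to y = +-54 at x = -22. Pocket: radio outline, 108 x 68 (x = -76 to +32), and a 28 wide channel on to x = +76 at y = +13. The radio's origin and axes match the tray's.
- tray_phone: Yellow tray, 170 (x) x 124 mm, 20 high, fixed. Origin: underside centre, z up. Dark foam flush with its rim, cut 8 mm deep to a light-blue floor 12 mm above the bench, 8 mm clear all round the device; dark finger scoops (32 wide) to y = +-54 at x = 0. Pocket: rounded rectangle 114 (x) x 64, about the origin. Phone lengthwise along x, either way round.
- tray_speaker: Yellow tray, 170 (x) x 124 mm, 20 high, fixed. Origin: underside centre, z up. Dark foam flush with its rim, cut 8 mm deep to a light-blue floor 12 mm above the bench, 8 mm clear all round the device; dark finger scoops (32 wide) to y = +-54 at x = 0. Pocket: round, 80 diameter, about the origin.
- tray_charger: Yellow tray, 170 (x) x 124 mm, 20 high, fixed. Origin: underside centre, z up. Dark foam flush with its rim, cut 8 mm deep to a light-blue floor 12 mm above the bench, 8 mm clear all round the device; dark finger scoops (32 wide) to y = +-54 at x = 0. Pocket: square, 70 x 70, about the origin. Charger square with the tray, any of four ways round.
- scanner: Bystander: cream handheld barcode scanner lying loose near the robot's left side, about 155 mm long (along x), head 64 wide, 30 high. Origin: near the middle of its underside.
- label_roll: Bystander: white roll of paper labels standing loose on its end near the robot's right side, 90 mm diameter, 55 high. Origin: centre of its underside.
Mind the look-alikes: they are no part of the job. Several things have the shape of the charger; the one meant has the colours described above.

How it is judged:
By the outcome, as a careful person would: the job done as asked, in the order asked, and still so for the second after the job is handed in, with the robot touching nothing.
It also fails if it takes over 106 s, if anything falls off the work surface, if the arm or the gripper's body presses on something with over 40 N, if the wrist force passes 120 N, or if a joint passes its speed limit or range.

### The arm

A 6-joint arm with a two-finger parallel gripper is mounted at the origin on the work surface. World frame = base frame: x ahead of the robot, y to its left, z up, the work surface at z = 0. Lengths are in mm, angles in rad, forces in N, time in s.
With the tool pointing down it reaches from about 350 to 800 mm from the base axis. Payload 7.3 kg.
Tool frame: the origin (TCP) lies at the very end of the fingers, on their centre line; the grasp point (between the pads) lies 19 mm behind it; z points along the fingers, y is the line along which they close (so a half turn about z gives the same grasp; the last joint's range is limited). The gripper opens to 85 mm and grips with 20 to 120 N. Pads are 22 mm wide; open, the fingers measure 114 mm over their backs; the gripper's body (76 mm by 85 mm) begins 54 mm behind the grasp point. The pads swing forward as they close: fully open they stand 13 mm farther back than shut.
Start: joints at [1.025, 0.342, 1.524, -0, 1.275, -0.146], TCP at [204.337, 483.626, 198.022] pointing down, gripper open.
Joint ranges: [-2.53, 2.53], [-0.77, 2.02], [0.04, 2.7], [-1, 4.14], [0.28, 2.66], [-3.11, 3.11]. Speed limits (rad/s): [2.57, 2.57, 3.14, 3.14, 3.14, 3.14].

### API

Orientations are given as a unit quaternion [x, y, z, w].
In Python, from plant import robot, vision, finder gives the robot as it stands. The module is installed in compiled form; this text tells all that it offers.
- The arm moves only by the tool jog_arm, never from a script. Its argument "plan" is a list of rows, each a list of 7 numbers: the shift along the tool's x, y, z in cm, then the turn, a rotation vector about the tool's x, y, z in rad, then the finger opening in cm, from 0 to 8.54. In form: [[tx, ty, tz, ax, ay, az, jaw], ...]. A call has 1 to 5 rows; each row is the pose to reach, as a shift and turn from the pose commanded when the call began, along the tool's axes at that moment; what a row does not reach only later rows make up. A row lasts 1/12 s, in which the tool goes at most 41.7 mm and 7.16 degrees, less where a joint would pass 70% of its speed; a pose out of reach is approached as far as the arm can. A call with a gripper value outside its range is refused whole. The fingers move at their own pace and stop on an object; "squeeze" is the grip in N (left out, the last holds). Time passes only in rows, so rows that repeat a pose let the fingers close. It gives the time, the measured TCP pose, the force, the opening and the grip force at its end, in the units of the state.
- robot.state(): the state, without advancing time (a new reading comes with each control period).
- vision.snapshot(name): name is "side" or "top" or "wrist"; returns a dict with "color" (384x512x3 uint8, blue, green, red), "depth" (384x512 float32, mm along the optical axis (not along the pixel's ray), 0 where there is no reading), "vfov" (degrees; the focal length in pixels is half the picture's height over the tangent of half this angle, whatever the lens; pixels are square), "cx", "cy" (the principal point, pixels), "view" (4x4, takes a point from world to camera coordinates); the wrist camera has in their place "mount" (4x4, takes a point from camera to tool coordinates, whose origin is the TCP and whose axes are the flange's). Camera axes: x right, y up, looking along -z (the intrinsics and any distortion apply to the point x, -y, -z); pixel columns grow to the right and rows downward; lengths in mm; the calibration is good to about 2 mm. A picture is of the moment at which its call begins: read the wrist's pose just before it.
- robot.finish_job(): hands the job in; it is judged then, once.
Trained networks look in the newest picture that a camera, given by its name, has taken for a name from the list of things; names that differ only in an ending like _2 or _b are one class to them, and where a whole thing is asked for, a point or a joint stands for the part that bears it (a point fixed in the world has none). Each returns a list of dicts, best first, with "p" (0 to 1); they miss things now and then, are a little off and sometimes report something else, mostly with a low value. They report only what shows in the picture. A call takes as long as a camera call. They do not tell look-alikes from the thing itself.
- finder.boxes_of(camera, thing): "xyz" ([x, y, z] in mm, in the coordinates of the camera as it stood for that picture, good to about 4 mm: the middle of the surface that is visible of it).
The state is a dict: "time_s": time; "qpos": joint angles; "qvel": joint speeds; "joint_efforts": joint torques, N m; "tcp_pos": TCP position; "ee_rot": TCP orientation; "wrist_force": force on the tool from outside, world axes, zero at the start; "moment": the same for the moment, N m; "width": finger opening in mm; "finger_force": force on a finger pad.
Only numpy, scipy, OpenCV 4.12 (cv2) and the standard library are available. Lean on these libraries where they do the work, as an engineer would, in place of code of your own. Each camera call takes 0.05 s, during which the arm holds its last target. There are 200 camera calls.

## Working session

There is one attempt and no reset: what is moved stays moved. The work goes in short steps, Python scripts to look and compute and a tool call to move; the robot and the scene stay as the last step left them, time stands still between calls to the robot, and variables do not carry over. Pictures are saved under pics/ and viewed, at most 14 in all, crops included, and the job is handed in when it is done.

Besides the shell and the picture viewer there is one more tool, called after "Call:" as name(argument=value, ...), one argument or row to a line, values as JSON. jog_arm: Moves the arm, as the interface text tells. Its arguments: {"type":"object","properties":{"plan":{"type":"array","items":{"type":"array","items":{"type":"number"}}},"squeeze":{"type":"number"}},"required":["plan"]}

```bash
mkdir -p pics; ls
cat > h.py <<'E'
import numpy as np, cv2
from plant import robot, vision, finder
def snap(n):
    s=vision.snapshot(n); return s
def f(s): return s["color"].shape[0]/2/np.tan(np.radians(s["vfov"])/2)
def world(s,u,v,d):
    F=f(s); p=np.array([(u-s["cx"])*d/F, -(v-s["cy"])*d/F, -d,1.0])
    return (np.linalg.inv(s["view"])@p)[:3]
def cloud(s):
    F=f(s);d=s["depth"];v,u=np.mgrid[:d.shape[0],:d.shape[1]]
    P=np.stack([(u-s["cx"])*d/F,-(v-s["cy"])*d/F,-d,np.ones_like(d)],-1)
    return (P@np.linalg.inv(s["view"]).T)[...,:3]
E
python3 - <<'E'
from h import *
st=robot.state(); print({k:np.round(v,3) for k,v in st.items()})
for n in ("top","side"):
    s=snap(n); cv2.imwrite(f"pics/{n}0.png",s["color"]); np.save(n+"0.npy",s,allow_pickle=True)
    print(n,[ (k,s[k]) for k in s if k not in("color","depth","view")], np.round(s["view"],3).tolist())
    if n=="top":
        V=np.linalg.inv(s["view"])
        for t in "radio phone speaker charger tray_radio tray_phone tray_speaker tray_charger scanner label_roll".split():
            print(t,[(np.round((V@np.r_[b["xyz"],1])[:3]).tolist(),round(b["p"],2)) for b in finder.boxes_of(n,t)])
E
```

```text
pics
{'time_s': np.float64(0.0), 'qpos': array([ 1.025,  0.343,  1.525, -0.   ,  1.275, -0.146]), 'qvel': array([ 0.001,  0.001,  0.001, -0.001, -0.001,  0.   ]), 'joint_efforts': array([-1.0000e-03, -4.3369e+01, -2.4601e+01, -1.0000e-03,  8.0000e-03,
       -0.0000e+00]), 'tcp_pos': array([204.095, 483.203, 197.313]), 'ee_rot': array([ 0.199,  0.98 , -0.001, -0.   ]), 'wrist_force': array([ 0.195, -0.091, -0.687]), 'moment': array([-0.029, -0.024,  0.009]), 'finger_force': np.float64(0.0), 'width': np.float64(85.652)}
top [('vfov', 48.02920654651484), ('cx', 260.0763556824497), ('cy', 187.83192187123993)] [[-0.016, -1.0, -0.021, 27.158], [0.993, -0.018, 0.116, -465.085], [-0.117, -0.019, 0.993, -1177.553], [0.0, 0.0, 0.0, 1.0]]
radio [([427.0, -243.0, 31.0], 0.75)]
phone [([443.0, 81.0, 28.0], 0.57)]
speaker [([421.0, 221.0, 36.0], 0.78)]
charger [([354.0, -129.0, 34.0], 0.97), ([456.0, -75.0, 33.0], 0.85)]
tray_radio []
tray_phone [([539.0, 442.0, 22.0], 0.59)]
tray_speaker [([536.0, -436.0, 18.0], 0.75)]
tray_charger [([637.0, 155.0, 22.0], 0.59)]
scanner [([309.0, 390.0, 26.0], 0.58)]
label_roll [([285.0, -402.0, 56.0], 0.62)]
side [('vfov', 46.56143204035176), ('cx', 250.52710699639604), ('cy', 196.93010884413505)] [[0.969, -0.246, 0.019, -470.925], [0.159, 0.683, 0.713, -101.076], [-0.189, -0.688, 0.701, -1488.1], [0.0, 0.0, 0.0, 1.0]]
```

View pics/top0.png

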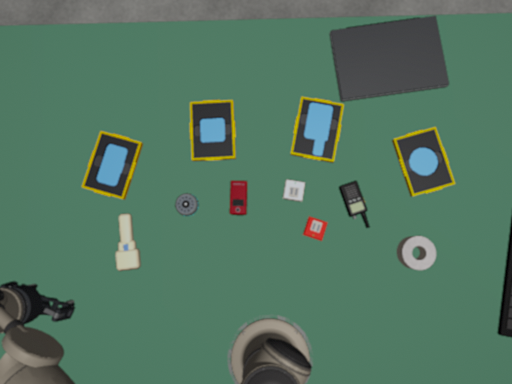

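View pics/side0.png

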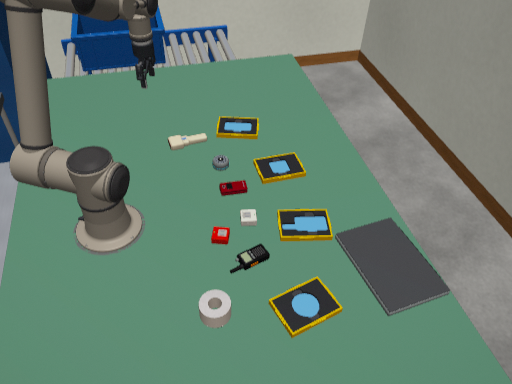

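The top view shows the trays left to right: phone (112,165), charger (212,130), radio (317,128) and speaker (424,162). The devices are speaker (186,204), phone (238,198), white charger (294,190), radio (353,200), with a red look-alike at (315,228). The side view agrees with this layout.

```bash
cat >> h.py <<'E'
def plane(s,uv,z,M=None):
    "pixels -> world points on height z; M camera->world"
    M=np.linalg.inv(s["view"]) if M is None else M
    F=f(s);uv=np.asarray(uv,float).reshape(-1,2)
    r=np.c_[(uv[:,0]-s["cx"])/F,-(uv[:,1]-s["cy"])/F,-np.ones(len(uv))]@M[:3,:3].T
    return M[:3,3]+r*((z-M[2,3])/r[:,2])[:,None]
def rect(P):
    (cx,cy),(w,h),a=cv2.minAreaRect(P[:,:2].astype(np.float32))
    if w<h: w,h,a=h,w,a+90
    return np.round([cx,cy,w,h,(a+90)%180-90],1)
E
python3 - <<'E'
from h import *
s=np.load("top0.npy",allow_pickle=True).item()
k=6
big=cv2.resize(s["color"],None,fx=k,fy=k,interpolation=cv2.INTER_CUBIC)
hsv=cv2.cvtColor(big,cv2.COLOR_BGR2HSV)
H,S,V=[hsv[...,i].astype(int) for i in range(3)]
def crop(m,c,r):
    o=np.zeros(m.shape,np.uint8);u,v=c;o[(v-r)*k:(v+r)*k,(u-r)*k:(u+r)*k]=m[(v-r)*k:(v+r)*k,(u-r)*k:(u+r)*k];return o
def comp(m,c):
    m=m.astype(np.uint8);n,l,st,_=cv2.connectedComponentsWithStats(m)
    i=1+np.argmax(st[1:,4]);C,_=cv2.findContours((l==i).astype(np.uint8),cv2.RETR_EXTERNAL,cv2.CHAIN_APPROX_NONE)
    return (max(C,key=len)[:,0]+.5)/k-.5
for n,c in dict(phone=(112,165),charger=(212,130),radio=(317,128),speaker=(424,162)).items():
    yel=crop((H>18)&(H<34)&(S>150)&(V>90),c,40)
    C,_=cv2.findContours(yel,cv2.RETR_EXTERNAL,cv2.CHAIN_APPROX_NONE); 
    fill=cv2.drawContours(np.zeros_like(yel),[max(C,key=len)],-1,1,-1)
    inner=comp((fill>0)&(yel==0),c)
    print("tray",n,"inner",rect(plane(s,inner,20)),"outer",rect(plane(s,max(C,key=len)[:,0]/k,20)))
    blue=comp(crop((H>95)&(H<115)&(S>100)&(V>120),c,40),c); print("   floor",rect(plane(s,blue,12)), plane(s,blue,12).mean(0)[:2].round())
green=(H>60)&(H<90)&(S>70)
for n,c,z in (("phone",(238,198),24),("speaker",(186,204),24),("charger",(294,190),28),("radio",(353,200),27)):
    q=comp(crop(~green,c,26),c); P=plane(s,q,z); print(n,rect(P),"median depth z",np.round(np.median(cloud(s)[c[1]-3:c[1]+4,c[0]-3:c[0]+4,2]),1))
R=cv2.Rodrigues
from scipy.spatial.transform import Rotation as Ro
print(Ro.from_quat(robot.state()["ee_rot"]).as_matrix().round(3)); 
w=snap("wrist"); print([(k,w[k]) for k in w if k not in("color","depth")]); cv2.imwrite("pics/w0.png",w["color"])
E
```

```text
tray phone inner [541.8 443.2 156.4 110.1 -16.9] outer [540.2 440.5 176.9 133.2 -16.7]
   floor [541.9 443.7 117.6  66.7 -17.1] [542. 444.]
tray charger inner [637.6 154.7 156.7 110.8   1.9] outer [636.1 153.4 177.2 130.9   1.2]
   floor [638.6 155.   73.8  72.2 -88. ] [638. 155.]
tray radio inner [ 633.3 -145.3  158.2  111.1  -11.8] outer [ 632.5 -146.5  176.9  130.7  -11.9]
   floor [ 635.8 -146.1  153.3   71.9  -11.8] [ 639. -149.]
tray speaker inner [ 534.6 -442.2  157.2  111.7   15. ] outer [ 533.1 -442.   176.5  132.4   15.2]
   floor [ 535.8 -443.4   81.3   80.8   61.2] [ 535. -443.]
phone [441.   81.2 100.3  52.6  -2.6] median depth z 25.7
speaker [424.2 228.1  63.8  63.1  33. ] median depth z 35.6
charger [457.8 -74.1  61.2  60.9 -10.5] median depth z 29.7
radio [ 414.  -246.9  128.7   56.2   17.7] median depth z 28.3
[[-0.921  0.389  0.   ]
 [ 0.389  0.921  0.   ]
 [-0.     0.    -1.   ]]
[('vfov', 67.70219368349568), ('cx', 253.8703747975213), ('cy', 195.7990132924533), ('mount', array([[-5.31190686e-04,  9.49709478e-01,  3.13131961e-01,
         7.97675645e+01],
       [ 9.99999611e-01,  2.84016051e-04,  8.34976228e-04,
        -4.40905382e-01],
       [ 7.04050334e-04,  3.13132283e-01, -9.49709260e-01,
        -1.75441178e+02],
       [ 0.00000000e+00,  0.00000000e+00,  0.00000000e+00,
         1.00000000e+00]]))]
```

Run:
```python
import cv2,numpy as np
a=cv2.imread("pics/top0.png")
cv2.imwrite("pics/c0.png",np.hstack([cv2.resize(a[90:170,280:360],(400,400),interpolation=cv2.INTER_CUBIC),cv2.resize(a[170:240,325:395],(400,400),interpolation=cv2.INTER_CUBIC)]))
```

```text
(no output)
```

View pics/c0.png

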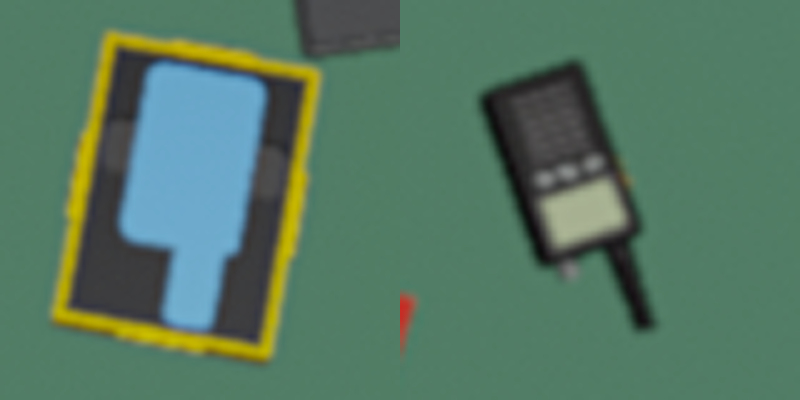

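Radio: antenna toward the robot, angled about 198°. The radio tray's channel also points toward the robot, at about 168°. Next I'll add a move helper and hover over the radio to refine its pose with the wrist camera.

```bash
cat >> h.py <<'E'
import math
def chain(start,wps,off=(0,0,0)):
    "start/wps=(x,y,z,phi_deg of tool y); prints per call: tool shift cm, turn rad, rows"
    x,y,z,p=start
    for wx,wy,wz,wp in wps:
        d=np.array([wx-x,wy-y,wz-z]);dp=(wp-p)
        n=max(1,math.ceil(max(np.linalg.norm(d)/38,abs(dp)/6.8)-.02));c=math.ceil(n/5)
        for i in range(c):
            ph=np.radians(p);ex=np.array([-math.sin(ph),math.cos(ph)]);ey=np.array([math.cos(ph),math.sin(ph)])
            s=d/c;sx,sy,sz=np.round([ex@s[:2]/10,ey@s[:2]/10,-s[2]/10],2);a=round(-np.radians(dp/c),3)
            print(f"[{sx},{sy},{sz},0,0,{a}] rows {math.ceil(n/c)}")
            w=ex*sx*10+ey*sy*10; x+=w[0];y+=w[1];z-=sz*10;p-=np.degrees(a)
        print(" ->",np.round([x,y,z,p],1))
def cur():
    from scipy.spatial.transform import Rotation as Ro
    st=robot.state();M=Ro.from_quat(st["ee_rot"]).as_matrix()
    return (*st["tcp_pos"],np.degrees(np.arctan2(M[1,1],M[0,1])))
def wristM():
    from scipy.spatial.transform import Rotation as Ro
    st=robot.state();w=vision.snapshot("wrist");T=np.eye(4);T[:3,:3]=Ro.from_quat(st["ee_rot"]).as_matrix();T[:3,3]=st["tcp_pos"]
    return w,T@w["mount"]
E
python3 - <<'E'
from h import *
c=cur();print(np.round(c,1))
chain(c,[(430,200,200,90),(430,-241,200,107.7)])
E
```

```text
[204.4 483.6 198.1  67.1]
[-15.91,-8.67,-0.1,0,0,-0.2] rows 5
[-13.87,-11.66,-0.1,0,0,-0.2] rows 5
 -> [430.  200.  200.1  90. ]
[0.0,-14.7,0.0,0,0,-0.103] rows 4
[1.51,-14.62,0.0,0,0,-0.103] rows 4
[3.01,-14.39,0.0,0,0,-0.103] rows 4
 -> [ 430.  -241.   200.1  107.7]
```

Call:
jog_arm(
  plan=[
    [-15.91, -8.67, -0.1, 0, 0, -0.2, 8.5],
    [-15.91, -8.67, -0.1, 0, 0, -0.2, 8.5],
    [-15.91, -8.67, -0.1, 0, 0, -0.2, 8.5],
    [-15.91, -8.67, -0.1, 0, 0, -0.2, 8.5],
    [-15.91, -8.67, -0.1, 0, 0, -0.2, 8.5],
  ],
)

```text
time_s: 1.07
tcp_pos: [319.2, 338.7, 199.2]
ee_rot: [0.101, 0.995, -0.0, 0.001]
wrist_force: [-0.9, 0.4, 0.0]
width: 85.1
finger_force: 0.0
```

Call:
jog_arm(
  plan=[
    [-13.87, -11.66, -0.1, 0, 0, -0.2, 8.5],
    [-13.87, -11.66, -0.1, 0, 0, -0.2, 8.5],
    [-13.87, -11.66, -0.1, 0, 0, -0.2, 8.5],
    [-13.87, -11.66, -0.1, 0, 0, -0.2, 8.5],
    [-13.87, -11.66, -0.1, 0, 0, -0.2, 8.5],
  ],
)

```text
time_s: 1.48
tcp_pos: [432.3, 196.8, 200.2]
ee_rot: [0.001, 1.0, -0.0, 0.001]
wrist_force: [0.7, 0.1, -0.4]
width: 84.9
finger_force: 0.0
```

Call:
jog_arm(
  plan=[
    [0, -14.7, 0, 0, 0, -0.103, 8.5],
    [0, -14.7, 0, 0, 0, -0.103, 8.5],
    [0, -14.7, 0, 0, 0, -0.103, 8.5],
    [0, -14.7, 0, 0, 0, -0.103, 8.5],
  ],
)

```text
time_s: 1.82
tcp_pos: [429.7, 49.8, 200.1]
ee_rot: [-0.051, 0.999, -0.001, 0.0]
wrist_force: [0.2, 0.3, 0.3]
width: 84.8
finger_force: 0.0
```

Call:
jog_arm(
  plan=[
    [1.51, -14.62, 0, 0, 0, -0.103, 8.5],
    [1.51, -14.62, 0, 0, 0, -0.103, 8.5],
    [1.51, -14.62, 0, 0, 0, -0.103, 8.5],
    [1.51, -14.62, 0, 0, 0, -0.103, 8.5],
  ],
)

```text
time_s: 2.15
tcp_pos: [429.8, -97.3, 200.2]
ee_rot: [-0.102, 0.995, -0.001, 0.0]
wrist_force: [1.0, -0.4, 0.7]
width: 84.7
finger_force: 0.0
```

Call:
jog_arm(
  plan=[
    [3.01, -14.39, 0, 0, 0, -0.103, 8.5],
    [3.01, -14.39, 0, 0, 0, -0.103, 8.5],
    [3.01, -14.39, 0, 0, 0, -0.103, 8.5],
    [3.01, -14.39, 0, 0, 0, -0.103, 8.5],
    [3.01, -14.39, 0, 0, 0, -0.103, 8.5],
    [3.01, -14.39, 0, 0, 0, -0.103, 8.5],
  ],
)

```text
schema error: expected 1 to 5 rows
```

Call:
jog_arm(
  plan=[
    [3.01, -14.39, 0, 0, 0, -0.103, 8.5],
    [3.01, -14.39, 0, 0, 0, -0.103, 8.5],
    [3.01, -14.39, 0, 0, 0, -0.103, 8.5],
    [3.01, -14.39, 0, 0, 0, -0.103, 8.5],
    [3.01, -14.39, 0, 0, 0, -0.103, 8.5],
  ],
)

```text
time_s: 2.57
tcp_pos: [429.8, -245.6, 199.7]
ee_rot: [-0.152, 0.988, -0.001, 0.0]
wrist_force: [-0.5, 1.0, 0.4]
width: 84.9
finger_force: 0.0
```

Run:
```python
from h import *
print(np.round(cur(),1))
w,M=wristM(); np.save("w1.npy",(w,M),allow_pickle=True); cv2.imwrite("pics/w1.png",w["color"])
print([(np.round((M@np.r_[b["xyz"],1])[:3]).tolist(),round(b["p"],2)) for b in finder.boxes_of("wrist","radio")])
```

```text
[ 429.8 -245.6  199.7  107.5]Traceback (most recent call last):
  File "<stdin>", line 3, in <module>
    arr = np.asanyarray(arr)
ValueError: setting an array element with a sequence. The requested array has an inhomogeneous shape after 1 dimensions. The detected shape was (2,) + inhomogeneous part.
```

```bash
cat >> h.py <<'E'
def look(name):
    import pickle
    w,M=wristM(); pickle.dump((w,M),open(name+".pkl","wb")); cv2.imwrite(f"pics/{name}.png",w["color"]); return w,M
def load(name):
    import pickle; return pickle.load(open(name+".pkl","rb"))
def wcloud(w,M):
    F=f(w);d=w["depth"];v,u=np.mgrid[:d.shape[0],:d.shape[1]]
    P=np.stack([(u-w["cx"])*d/F,-(v-w["cy"])*d/F,-d,np.ones_like(d)],-1)
    return (P@M.T)[...,:3]
E
python3 - <<'E'
from h import *
print(np.round(cur(),1))
w,M=look("w1"); print(np.round(cur(),1))
print([(np.round((M@np.r_[b["xyz"],1])[:3]).tolist(),round(b["p"],2)) for b in finder.boxes_of("wrist","radio")])
C=wcloud(w,M); v=w["depth"]>0
near=v&(np.hypot(C[...,0]-430,C[...,1]+243)<110)
print("table z",np.median(C[near&(C[...,2]<8)][:,2]))
top=near&(C[...,2]>19)&(C[...,2]<36); print("top",np.median(C[top][:,2]),rect(C[top]))
low=near&(C[...,2]>7)&(C[...,2]<36); print(rect(C[low]))
E
```

```text
[ 429.7 -243.   199.6  107.5]
[ 429.7 -241.4  199.6  107.6]
[([419.0, -241.0, 27.0], 0.75)]
table z -0.6014192897483213
top 26.499276150786017 [ 418.5 -207.9  131.8  107.9  -79. ]
[ 407.8 -210.8  134.7  132.     8.4]
```

View pics/w1.png

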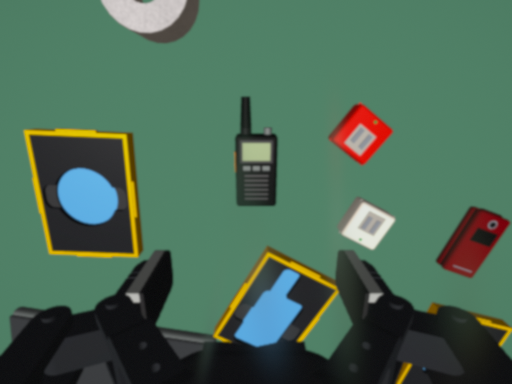

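The radio is upright in view: antenna tip at (245,97), case from (236,130) to (278,206). The radio is nearly aligned with the tool.

```bash
cat >> h.py <<'E'
def blob(w,M,box,z,k=3):
    "non-green component in pixel box -> (rect on plane z, world contour)"
    u0,v0,u1,v1=box; im=cv2.resize(w["color"][v0:v1,u0:u1],None,fx=k,fy=k,interpolation=cv2.INTER_CUBIC)
    h=cv2.cvtColor(im,cv2.COLOR_BGR2HSV).astype(int)
    m=(~((h[...,0]>55)&(h[...,0]<95)&(h[...,1]>60))).astype(np.uint8)
    n,l,st,_=cv2.connectedComponentsWithStats(m);i=1+np.argmax(st[1:,4])
    return (l==i).astype(np.uint8),(lambda mm:plane(w,(max(cv2.findContours(mm,0,1)[0],key=len)[:,0]+.5)/k-.5+[u0,v0],z,M))
E
python3 - <<'E'
from h import *
w,M=load("w1")
m,P=blob(w,M,(205,85,305,222),27)
print("all",rect(P(m)))
o=cv2.morphologyEx(m,cv2.MORPH_OPEN,np.ones((75,75),np.uint8)); r=rect(P(o)); print("case",r)
# antenna
a=((m>0)&(o==0)).astype(np.uint8); a[130:]=0; q=P(a); print("ant",rect(q))
C=wcloud(w,M); sub=C[165:195,245:270,2]; print("z top",np.median(sub))
# white charger, phone too
for n,b,z in (("charger",(330,185,405,258),28),("phone",(430,195,512,285),24)):
    mm,P=blob(w,M,b,z); print(n,rect(P(mm)))
E
```

```text
all [ 411.1 -249.7  130.2   52.1   17.1]
case [ 429.1 -241.6   82.    47.    17.5]
ant [ 368.3 -274.    34.1    7.9   17.5]
z top 26.728568569040164
charger [455.8 -82.3  66.3  57.4  79.8]
phone [439.5  70.3  98.4  65.7  -2.7]
```

Call:
jog_arm(
  plan=[
    [0, 0, 17, 0, 0, 0, 8.5],
    [0, 0, 17, 0, 0, 0, 8.5],
    [0, 0, 17, 0, 0, 0, 8.5],
    [0, 0, 17, 0, 0, 0, 8.5],
    [0, 0, 17, 0, 0, 0, 8.5],
  ],
  squeeze=45,
)

```text
time_s: 3.13
tcp_pos: [426.2, -236.3, 24.2]
ee_rot: [-0.155, 0.988, 0.005, -0.004]
wrist_force: [-2.1, 0.5, -0.2]
width: 84.9
finger_force: 0.0
```

Call:
jog_arm(
  plan=[
    [0, 0, 1.5, 0, 0, 0, 8.5],
    [0, 0, 2.7, 0, 0, 0, 8.5],
    [0, 0, 2.7, 0, 0, 0, 8.5],
    [0, 0, 2.7, 0, 0, 0, 7],
    [0, 0, 2.7, 0, 0, 0, 4],
  ],
)

```text
time_s: 3.55
tcp_pos: [431.1, -241.1, 4.8]
ee_rot: [-0.154, 0.988, -0.001, 0.001]
wrist_force: [-0.2, 0.0, -0.1]
width: 63.2
finger_force: 0.0
```

Call:
jog_arm(
  plan=[
    [0, 0, 0, 0, 0, 0, 4],
    [0, 0, 0, 0, 0, 0, 4],
    [0, 0, 0, 0, 0, 0, 4],
    [0, 0, 0, 0, 0, 0, 4],
    [0, 0, 0, 0, 0, 0, 4],
  ],
)

```text
time_s: 3.97
tcp_pos: [430.1, -241.0, 3.2]
ee_rot: [-0.154, 0.988, -0.0, 0.0]
wrist_force: [0.3, 0.2, -0.4]
width: 39.9
finger_force: 0.0
```

Run:
```python
from h import *
st=robot.state();print(st["tcp_pos"],st["width"],st["finger_force"])
w,M=look("w2"); s=snap("side")
a=cv2.resize(s["color"][190:300,160:320],(640,440),interpolation=cv2.INTER_CUBIC)
cv2.imwrite("pics/s2.png",a)
```

```text
[ 430.06703549 -241.02640413    3.19353426] 39.91744388224901 0.0
```

View pics/w2.png

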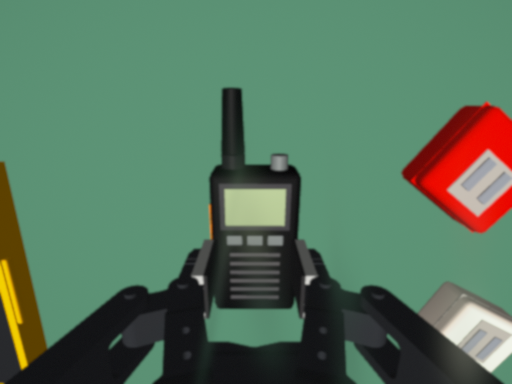

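View pics/s2.png

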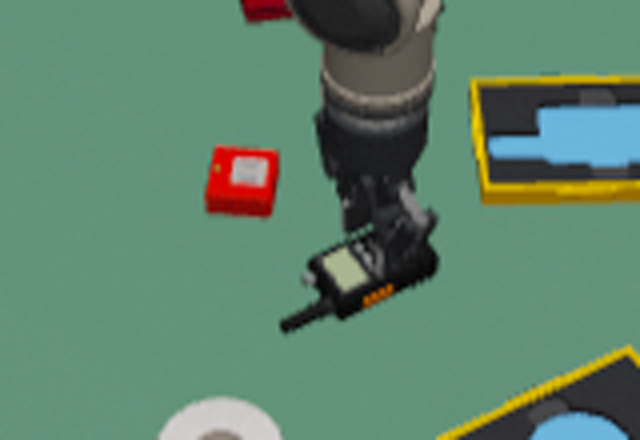

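The fingers straddle the case. In view, the case spans columns 212 to 300 and the fingers flank it at rows 240 to 310, but no force is reported. The case middle lies about 4 mm toward the antenna. I'll keep closing and watch the width and force.

Call:
jog_arm(
  plan=[
    [0, 0, 0, 0, 0, 0, 3],
    [0, 0, 0, 0, 0, 0, 3],
    [0, 0, 0, 0, 0, 0, 3],
  ],
  squeeze=45,
)

```text
time_s: 4.32
tcp_pos: [430.0, -240.9, 2.9]
ee_rot: [-0.154, 0.988, 0.0, -0.0]
wrist_force: [-0.5, -0.1, 0.1]
width: 30.3
finger_force: 0.0
```

Run:
```python
from h import *
w,M=look("w3"); cv2.imwrite("pics/w3.png",cv2.resize(w["color"][80:340,150:370],(660,780)[::1],interpolation=cv2.INTER_CUBIC)[:600])
```

```text
(no output)
```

View pics/w3.png

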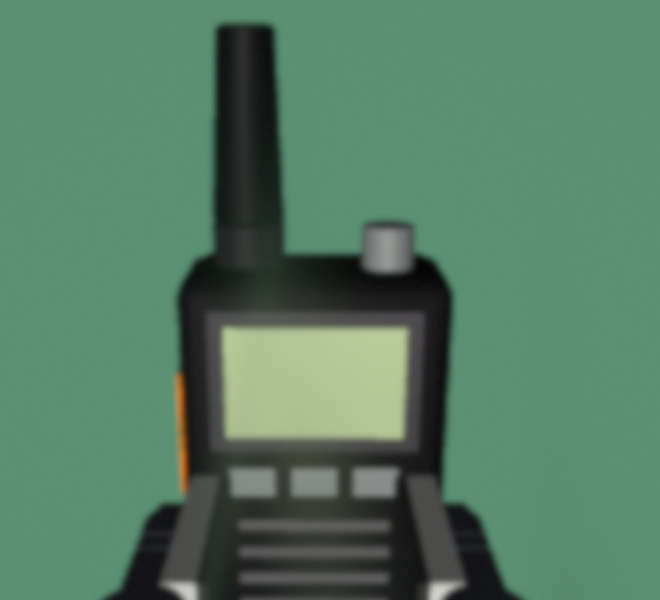

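The fingers now appear over the top of the case, so I'll check their real height with depth.

Run:
```python
from h import *
for n in("w2","w3"):
    w,M=load(n)
    m=w["mount"]; C=wcloud(w,m)
    print(n)
    for v in (245,255,265,275,285,300):
        print(v,[(u,*np.round(C[v,u]).astype(int).tolist()) for u in (200,206,212,216,220,255,290,296,302,308)])
```

```text
w2
245 [(200, -15, -39, 4), (206, 11, -25, -45), (212, 11, -22, -45), (216, 7, -21, -38), (220, -1, -21, -23), (255, -1, 0, -23), (290, 5, 19, -35), (296, 11, 21, -45), (302, 11, 24, -45), (308, -16, 37, 5)]
255 [(200, 12, -26, -56), (206, 11, -24, -55), (212, 10, -21, -53), (216, 3, -21, -41), (220, -7, -21, -24), (255, -7, 0, -24), (290, 0, 19, -37), (296, 11, 19, -54), (302, 11, 22, -55), (308, 11, 25, -56)]
265 [(200, 11, -25, -64), (206, 11, -22, -64), (212, 5, -21, -54), (216, -3, -21, -42), (220, -14, -21, -24), (255, -14, 0, -24), (290, -5, 19, -38), (296, 7, 19, -57), (302, 11, 21, -63), (308, 11, 23, -64)]
275 [(200, 11, -23, -72), (206, 11, -21, -71), (212, 1, -21, -57), (216, -8, -21, -43), (220, -21, -22, -24), (255, -20, 0, -24), (290, -10, 19, -40), (296, 3, 19, -59), (302, 11, 19, -72), (308, 12, 22, -73)]
285 [(200, 6, -24, -72), (206, 6, -21, -72), (212, -4, -21, -58), (216, -29, -25, -22), (220, -29, -22, -22), (255, -29, 0, -23), (290, -28, 22, -23), (296, -2, 19, -61), (302, 6, 20, -72), (308, 6, 22, -72)]
300 [(200, 12, -20, -89), (206, -1, -22, -72), (212, -11,
[... 702 characters left out ...]
, 11, 15, -64), (296, 11, 18, -63), (302, 80, -1, -175), (308, 7, 25, -58)]
275 [(200, 12, -23, -74), (206, 11, -21, -72), (212, 10, -19, -71), (216, 10, -17, -70), (220, 6, -16, -64), (255, -20, 0, -24), (290, 10, 15, -70), (296, 10, 17, -70), (302, 12, 19, -73), (308, 12, 21, -74)]
285 [(200, 12, -22, -80), (206, 12, -20, -80), (212, 7, -18, -73), (216, 6, -17, -71), (220, 2, -16, -66), (255, -29, 0, -22), (290, 6, 15, -71), (296, 12, 16, -80), (302, 12, 18, -80), (308, 12, 20, -80)]
300 [(200, 12, -20, -89), (206, 11, -18, -88), (212, 12, -16, -88), (216, -2, -17, -71), (220, -4, -16, -68), (255, -40, 0, -23), (290, -2, 15, -71), (296, 12, 15, -88), (302, 12, 17, -89), (308, 12, 19, -89)]
```

Run:
```python
from h import *
for n in("w1","w2","w3"):
    w,M=load(n); C=wcloud(w,w["mount"]); v=w["depth"]>0
    for sgn in(-1,1):
        y=C[...,1]*sgn
        m=v&(C[...,0]>8)&(C[...,0]<16)&(y>12)&(y<62)&(C[...,2]>-100)&(C[...,2]<-25.5)
        P=C[m]; t=P[P[:,2]>np.percentile(P[:,2],100)-4] if len(P) else P
        print(n,sgn,"tip z max",np.round(np.sort(P[:,2])[-8:],1),"y at tip",np.round(t[:,1].min(),1),np.round(t[:,1].max(),1))
w,M=load("w3"); C=wcloud(w,w["mount"])
for u in(216,292): print(u,[(v,*np.round(C[v,u]).astype(int).tolist()) for v in range(226,250,2)])
w,M=load("w1"); C=wcloud(w,w["mount"])
print([(v,u,*np.round(C[v,u]).astype(int).tolist()) for v in range(248,300,6) for u in(140,155,165,345,355,370)])
```

```text
w1 -1 tip z max [-49.4 -49.3 -49.3 -49.2 -48.9 -47.6 -47.5 -47.4] y at tip -49.7 -43.2
w1 1 tip z max [-48.9 -48.9 -48.8 -48.2 -48.1 -47.9 -46.7 -46.6] y at tip 41.3 48.3
w2 -1 tip z max [-38.  -38.  -37.9 -37.9 -37.8 -37.7 -37.7 -37.1] y at tip -27.8 -21.0
w2 1 tip z max [-38.3 -38.2 -38.2 -38.1 -38.  -38.  -37.8 -37.6] y at tip 18.8 25.5
w3 -1 tip z max [-36.7 -36.6 -36.6 -36.4 -36.  -35.3 -34.8 -25.6] y at tip -16.8 -16.8
w3 1 tip z max [-36.2 -36.1 -36.  -35.3 -34.8 -34.2 -25.6 -25.5] y at tip 12.8 12.9
216 [(226, 12, -23, -23), (228, 11, -23, -24), (230, 9, -23, -23), (232, 8, -23, -23), (234, 7, -23, -24), (236, 6, -23, -24), (238, 11, -21, -36), (240, 11, -21, -40), (242, 11, -21, -42), (244, 11, -20, -44), (246, 11, -20, -46), (248, 11, -20, -49)]
292 [(226, 12, 21, -24), (228, 11, 21, -24), (230, 10, 21, -24), (232, 8, 21, -23), (234, 7, 21, -25), (236, 5, 22, -23), (238, 11, 20, -37), (240, 11, 19, -39), (242, 11, 19, -41), (244, 11, 19, -44), (246, 11, 18, -46), (248, 11, 18, -48)]
[(248, 140, -120, -165, 193), (248, 155, -124, -147, 201), (248, 165, -123, -131, 199), (248
[... 596 characters left out ...]
, (272, 165, 2, -44, -56), (272, 345, 5, 42, -60), (272, 355, 11, 42, -69), (272, 370, 6, 52, -62), (278, 140, 12, -48, -75), (278, 155, 7, -44, -69), (278, 165, 0, -43, -58), (278, 345, 2, 42, -61), (278, 355, 10, 41, -73), (278, 370, 11, 47, -73), (284, 140, 11, -46, -78), (284, 155, 5, -44, -70), (284, 165, -3, -43, -58), (284, 345, -1, 42, -62), (284, 355, 7, 42, -73), (284, 370, 11, 46, -78), (290, 140, 10, -45, -81), (290, 155, 3, -43, -71), (290, 165, -6, -44, -59), (290, 345, -3, 41, -63), (290, 355, 6, 41, -74), (290, 370, 11, 44, -81), (296, 140, 9, -45, -83), (296, 155, 0, -44, -72), (296, 165, -9, -44, -60), (296, 345, -6, 42, -63), (296, 355, 2, 42, -74), (296, 370, 9, 44, -83)]
```

Run:
```python
from h import *
w,M=load("w2"); C=wcloud(w,w["mount"]); v=w["depth"]>0
for u in (240,255,270):
    c=C[150:330,u]; t=(c[:,2]<-20)&(c[:,2]>-27); print(u,c[t,0].min().round(1),c[t,0].max().round(1))
for r in (190,205,220):
    c=C[r,180:330]; t=(c[:,2]<-17)&(c[:,2]>-27); print(r,c[t].min(0).round(1),c[t].max(0).round(1))
```

```text
240 -46.6 43.7
255 -47.1 42.8
270 -46.7 43.6
190 [ 32.2 -26.5 -25.9] [ 34.3  24.5 -19. ]
205 [ 23.4 -26.1 -25.1] [ 25.3  25.2 -20. ]
220 [ 14.3 -25.9 -25.6] [ 16.5  25.  -20.6]
```

Depth settles it. The real finger ends sit about 35 mm (shut) to 48 mm (open) behind the reported TCP, so I must go about 36–39 mm lower. The case is centred in the tool to within 2 mm.

Call:
jog_arm(
  plan=[
    [-0.1, 0, 0, 0, 0, 0, 8.5],
    [-0.1, 0, 0, 0, 0, 0, 8.5],
    [-0.1, 0, 0, 0, 0, 0, 8.5],
    [-0.1, 0, 0, 0, 0, 0, 8.5],
    [-0.1, 0, 0, 0, 0, 0, 8.5],
  ],
)

```text
time_s: 4.78
tcp_pos: [431.0, -240.6, 3.0]
ee_rot: [-0.154, 0.988, 0.0, -0.0]
wrist_force: [0.2, 0.8, -0.6]
width: 85.0
finger_force: 0.0
```

Call:
jog_arm(
  plan=[
    [0, 0, 1.5, 0, 0, 0, 8.5],
    [0, 0, 3, 0, 0, 0, 8.5],
    [0, 0, 3.9, 0, 0, 0, 8.5],
    [0, 0, 3.9, 0, 0, 0, 8.5],
    [0, 0, 3.9, 0, 0, 0, 8.5],
  ],
)

```text
time_s: 5.2
tcp_pos: [430.7, -240.5, -36.3]
ee_rot: [-0.154, 0.988, 0.0, -0.0]
wrist_force: [-0.9, 0.9, 0.3]
width: 85.4
finger_force: 0.0
```

Call:
jog_arm(
  plan=[
    [0, 0, 0, 0, 0, 0, 4],
    [0, 0, 0, 0, 0, 0, 4],
    [0, 0, 0, 0, 0, 0, 4],
    [0, 0, 0, 0, 0, 0, 4],
    [0, 0, 0, 0, 0, 0, 4],
  ],
  squeeze=45,
)

```text
time_s: 5.62
tcp_pos: [431.5, -241.0, -35.2]
ee_rot: [-0.154, 0.988, -0.001, 0.001]
wrist_force: [-0.2, 0.9, 5.4]
width: 51.1
finger_force: 48.4
```

Call:
jog_arm(
  plan=[
    [0, 0, 0, 0, 0, 0, 4],
    [0, 0, 0, 0, 0, 0, 4],
  ],
)

```text
time_s: 5.78
tcp_pos: [431.5, -241.0, -35.2]
ee_rot: [-0.154, 0.988, -0.001, 0.001]
wrist_force: [-1.1, -0.1, 6.6]
width: 51.5
finger_force: 48.4
```

Run:
```python
from h import *
print(np.round(cur(),1))
chain((431,-240.7,-35.9,107.7),[(431,-240.7,44,107.7),(655,-150,44,78.2),(655,-150,-15,78.2)])
```

```text
[ 431.5 -241.   -35.2  107.7]
[0.0,0.0,-7.99,0,0,-0.0] rows 3
 -> [ 431.  -240.7   44.   107.7]
[-12.05,0.92,0.0,0,0,0.257] rows 4
[-11.42,3.95,0.0,0,0,0.257] rows 4
 -> [ 655.  -149.9   44.    78.2]
[-0.0,-0.01,5.9,0,0,0.001] rows 2
 -> [ 655.  -150.   -15.    78.2]
```

Call:
jog_arm(
  plan=[
    [0, 0, -1, 0, 0, 0, 4],
    [0, 0, -3, 0, 0, 0, 4],
    [0, 0, -5.5, 0, 0, 0, 4],
    [0, 0, -8, 0, 0, 0, 4],
    [0, 0, -8, 0, 0, 0, 4],
  ],
)

```text
time_s: 6.2
tcp_pos: [433.2, -242.3, 48.5]
ee_rot: [-0.154, 0.988, -0.003, 0.003]
wrist_force: [0.3, -1.0, -3.0]
width: 51.1
finger_force: 47.8
```

Call:
jog_arm(
  plan=[
    [-3, 0.2, 0, 0, 0, 0.06, 4],
    [-6, 0.46, 0, 0, 0, 0.128, 4],
    [-9, 0.7, 0, 0, 0, 0.19, 4],
    [-12.05, 0.92, 0, 0, 0, 0.257, 4],
    [-12.05, 0.92, 0, 0, 0, 0.257, 4],
  ],
)

```text
time_s: 6.62
tcp_pos: [547.1, -193.2, 43.7]
ee_rot: [-0.026, 1.0, -0.0, 0.002]
wrist_force: [-1.7, 0.2, -1.9]
width: 51.2
finger_force: 47.7
```

Call:
jog_arm(
  plan=[
    [-3, 1, 0, 0, 0, 0.06, 4],
    [-6, 2, 0, 0, 0, 0.128, 4],
    [-9, 3, 0, 0, 0, 0.19, 4],
    [-11.42, 3.95, 0, 0, 0, 0.257, 4],
    [-11.42, 3.95, 0, 0, 0, 0.257, 4],
  ],
)

```text
time_s: 7.03
tcp_pos: [658.0, -147.3, 43.0]
ee_rot: [0.102, 0.995, 0.0, 0.001]
wrist_force: [-1.5, 0.5, -2.3]
width: 51.5
finger_force: 47.8
```

Call:
jog_arm(
  plan=[
    [0, 0, 0, 0, 0, 0, 4],
    [0, 0, 0, 0, 0, 0, 4],
    [0, 0, 0, 0, 0, 0, 4],
  ],
)

```text
time_s: 7.28
tcp_pos: [653.5, -150.3, 43.5]
ee_rot: [0.102, 0.995, 0.0, -0.001]
wrist_force: [0.7, -0.5, -2.1]
width: 51.4
finger_force: 47.8
```

Run:
```python
from h import *
print(np.round(cur(),1),robot.state()["width"])
w,M=look("w4")
# tool-frame case centre
C=wcloud(w,w["mount"])
for u in (240,255,270):
    c=C[120:340,u]; t=(c[:,2]<-48)&(c[:,2]>-66); t=(abs(c[:,2]-np.median(C[190:200,255,2]))<5); print(u,c[t].min(0).round(1),c[t].max(0).round(1))
```

```text
[ 653.5 -150.3   43.5   78.3] 51.42803146343
240 [-33.6  -7.7 -63.8] [ 44.5  -6.4 -56.1]
255 [-33.1  -0.2 -63.7] [ 44.3  -0.1 -56.9]
270 [-32.7   6.1 -63.3] [ 44.2   7.4 -56.5]
```

View pics/w4.png

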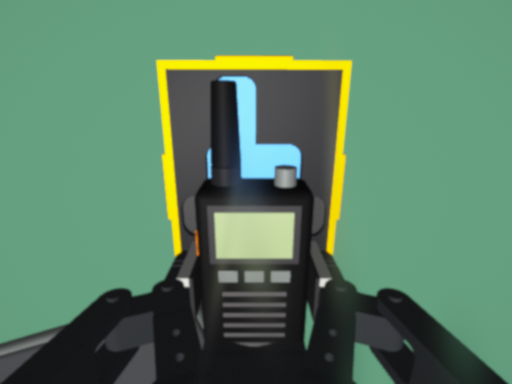

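The view shows the radio over its tray, with the antenna lined up beside the channel at (240,80) and the tray's front rim at row 65, columns 157–352. I'll measure the rim in the tool frame to fix the alignment.

```bash
cat >> h.py <<'E'
def yellow(w,box,k=3):
    u0,v0,u1,v1=box; im=cv2.resize(w["color"][v0:v1,u0:u1],None,fx=k,fy=k,interpolation=cv2.INTER_CUBIC)
    h=cv2.cvtColor(im,cv2.COLOR_BGR2HSV).astype(int); return ((h[...,0]>18)&(h[...,0]<36)&(h[...,1]>130)&(h[...,2]>80)), lambda uv:np.asarray(uv)/k+[u0,v0]
E
python3 - <<'E'
from h import *
w,M=load("w4"); c=cur(); s=dict(w)
ph=np.radians(78.3);ex=np.array([-np.sin(ph),np.cos(ph)]);ey=np.array([np.cos(ph),np.sin(ph)])
def tool(u,v,z=20):
    p=plane(w,[(u,v)],z,M)[0][:2]-np.array([653.5,-150.3]); return np.round([ex@p,ey@p],1)
m,b=yellow(w,(140,40,370,250))
for v in (100,130,200):
    r=np.where(m[(v-40)*3])[0]/3+140; L=r[r<254];R=r[r>254]
    print(v,"inner y",tool(L.max(),v),tool(R.min(),v),"outer",tool(L.min(),v),tool(R.max(),v))
for u in (180,200,310,335):
    r=np.where(m[:,(u-140)*3])[0]/3+40;r=r[r<90]; print(u,"outer x",tool(u,r.min()),"inner x",tool(u,r.max()))
E
```

```text
100 inner y [ 80.9 -57.1] [80.7 55.7] outer [ 80.9 -62.6] [80.7 61.4]
130 inner y [ 61.5 -57.1] [61.4 55.6] outer [ 61.5 -62.8] [61.4 61.3]
200 inner y [ 11.1 -57.1] [11.  55.5] outer [ 11.1 -65.2] [11.  63.3]
180 outer x [104.9 -47.5] inner x [ 99.3 -47.9]
200 outer x [104.9 -34.8] inner x [ 99.3 -35.1]
310 outer x [104.8  34.9] inner x [99.  35.2]
335 outer x [104.6  50.7] inner x [99.  51.2]
```

Alignment is within 1 mm, so I'll lower it, slowly at the end.

Call:
jog_arm(
  plan=[
    [0, 0, 2.5, 0, 0, 0, 4],
    [0, 0, 4.5, 0, 0, 0, 4],
    [0, 0, 5.3, 0, 0, 0, 4],
    [0, 0, 5.7, 0, 0, 0, 4],
    [0, 0, 5.9, 0, 0, 0, 4],
  ],
)

```text
time_s: 7.75
tcp_pos: [654.6, -150.2, -15.1]
ee_rot: [0.102, 0.995, 0.0, -0.0]
wrist_force: [-0.6, -0.1, -1.7]
width: 51.3
finger_force: 47.7
```

Call:
jog_arm(
  plan=[
    [0, 0, 0.2, 0, 0, 0, 4],
    [0, 0, 0.4, 0, 0, 0, 4],
    [0, 0, 0.6, 0, 0, 0, 4],
    [0, 0, 0.7, 0, 0, 0, 4],
    [0, 0, 0.8, 0, 0, 0, 4],
  ],
)

```text
time_s: 8.17
tcp_pos: [655.2, -149.8, -22.7]
ee_rot: [0.102, 0.995, -0.0, 0.0]
wrist_force: [-0.7, 0.0, -2.3]
width: 51.4
finger_force: 47.7
```

Call:
jog_arm(
  plan=[
    [0, 0, 0, 0, 0, 0, 4],
    [0, 0, 0, 0, 0, 0, 4],
  ],
)

```text
time_s: 8.33
tcp_pos: [655.0, -149.8, -22.9]
ee_rot: [0.102, 0.995, 0.0, 0.0]
wrist_force: [0.1, 0.4, -2.3]
width: 51.1
finger_force: 47.7
```

Call:
jog_arm(
  plan=[
    [0, 0, 0.05, 0, 0, 0, 4],
    [0, 0, 0.1, 0, 0, 0, 4],
    [0, 0, 0.1, 0, 0, 0, 4],
  ],
)

```text
time_s: 8.58
tcp_pos: [655.2, -149.8, -23.2]
ee_rot: [0.102, 0.995, -0.0, 0.0]
wrist_force: [-1.6, 1.3, 3.8]
width: 51.0
finger_force: 48.4
```

Call:
jog_arm(
  plan=[
    [0, 0, 0.05, 0, 0, 0, 4],
    [0, 0, 0.1, 0, 0, 0, 4],
    [0, 0, 0.1, 0, 0, 0, 4],
  ],
)

```text
time_s: 8.83
tcp_pos: [655.2, -149.9, -23.2]
ee_rot: [0.102, 0.995, -0.0, 0.0]
wrist_force: [-5.1, 1.8, 10.0]
width: 51.0
finger_force: 49.4
```

Call:
jog_arm(
  plan=[
    [0, 0, 0, 0, 0, 0, 5.4],
    [0, 0, 0, 0, 0, 0, 5.8],
    [0, 0, 0, 0, 0, 0, 6.4],
    [0, 0, 0, 0, 0, 0, 6.4],
    [0, 0, 0, 0, 0, 0, 6.4],
  ],
)

```text
time_s: 9.25
tcp_pos: [655.2, -151.0, -24.8]
ee_rot: [0.102, 0.995, -0.001, 0.001]
wrist_force: [-1.7, -5.6, 1.5]
width: 57.7
finger_force: 47.8
```

Call:
jog_arm(
  plan=[
    [0, 0, -1, 0, 0, 0, 6.4],
    [0, 0, -4, 0, 0, 0, 6.4],
    [0, 0, -8, 0, 0, 0, 8.5],
    [0, 0, -12, 0, 0, 0, 8.5],
    [0, 0, -16, 0, 0, 0, 8.5],
  ],
)

```text
time_s: 9.67
tcp_pos: [654.8, -149.0, 136.2]
ee_rot: [0.102, 0.995, 0.001, -0.0]
wrist_force: [1.2, 0.1, -0.1]
width: 84.9
finger_force: 0.0
```

Call:
jog_arm(
  plan=[
    [0, 0, -2, 0, 0, 0, 8.5],
    [0, 0, -2, 0, 0, 0, 8.5],
    [0, 0, -2, 0, 0, 0, 8.5],
  ],
)

```text
time_s: 9.92
tcp_pos: [655.7, -149.4, 156.2]
ee_rot: [0.102, 0.995, 0.0, 0.001]
wrist_force: [0.5, 1.0, 0.5]
width: 85.3
finger_force: 0.0
```

Run:
```python
from h import *
print(np.round(cur(),1))
w,M=look("w5")
C=wcloud(w,M);ph=np.radians(168.2);ex=np.array([np.cos(ph),np.sin(ph)]);
for t in (-65,-45,-22,0,15,40,60): 
    p=np.array([633.5,-145.5])+ex*t+(np.array([-ex[1],ex[0]])*13 if t>30 else 0)
    d=np.hypot(C[...,0]-p[0],C[...,1]-p[1]); print(t,np.round(np.median(C[d<5][:,2]),1))
# phone/speaker/charger chain preview
chain((655,-150,155,78.2),[(470,81,165,87.4)])
```

```text
[ 655.7 -149.4  156.2   78.3]
-65 38.3
-45 38.6
-22 38.8
0 39.1
15 38.7
40 29.4
60 28.6
[11.42,9.41,-0.5,0,0,-0.08] rows 4
[10.63,10.3,-0.5,0,0,-0.08] rows 4
 -> [469.9  81.  165.   87.4]
```

View pics/w5.png

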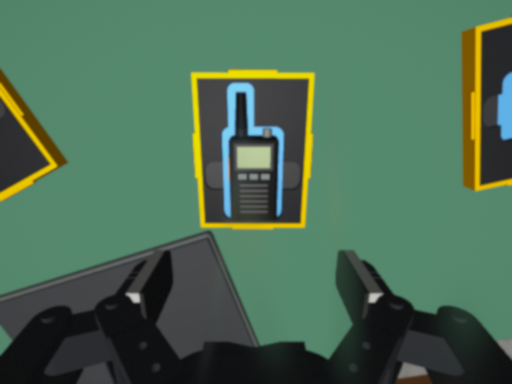

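The radio sits flat: its top is at 38.8 mm against 39 expected, with the antenna in the channel and an even gap all round. Next is the phone.

Run:
```python
from h import *
chain((655,-150,155.4,78.2),[(441,81,150,87.4)])
```

```text
[12.84,9.12,0.27,0,0,-0.08] rows 5
[12.07,10.11,0.27,0,0,-0.08] rows 5
 -> [440.9  81.  150.   87.4]
```

Call:
jog_arm(
  plan=[
    [12.84, 9.12, 0.27, 0, 0, -0.08, 8.5],
    [12.84, 9.12, 0.27, 0, 0, -0.08, 8.5],
    [12.84, 9.12, 0.27, 0, 0, -0.08, 8.5],
    [12.84, 9.12, 0.27, 0, 0, -0.08, 8.5],
    [12.84, 9.12, 0.27, 0, 0, -0.08, 8.5],
  ],
)

```text
time_s: 10.38
tcp_pos: [542.1, -29.6, 149.9]
ee_rot: [0.061, 0.998, 0.001, -0.004]
wrist_force: [0.8, 0.0, -0.2]
width: 84.5
finger_force: 0.0
```

Call:
jog_arm(
  plan=[
    [12.07, 10.11, 0.27, 0, 0, -0.08, 8.5],
    [12.07, 10.11, 0.27, 0, 0, -0.08, 8.5],
    [12.07, 10.11, 0.27, 0, 0, -0.08, 8.5],
    [12.07, 10.11, 0.27, 0, 0, -0.08, 8.5],
    [12.07, 10.11, 0.27, 0, 0, -0.08, 8.5],
  ],
)

```text
time_s: 10.8
tcp_pos: [435.2, 84.3, 147.8]
ee_rot: [0.021, 1.0, 0.001, -0.003]
wrist_force: [0.1, 0.4, 0.1]
width: 85.3
finger_force: 0.0
```

Call:
jog_arm(
  plan=[
    [0, 0, 0, 0, 0, 0, 8.5],
    [0, 0, 0, 0, 0, 0, 8.5],
    [0, 0, 0, 0, 0, 0, 8.5],
  ],
)

```text
time_s: 11.05
tcp_pos: [441.4, 80.2, 149.0]
ee_rot: [0.023, 1.0, -0.0, -0.0]
wrist_force: [-0.0, -1.0, 0.2]
width: 85.1
finger_force: 0.0
```

```bash
cat >> h.py <<'E'
def toolrect(w,M,zmin,zmax,r=65,erode=0):
    "rect of points of world height zmin..zmax near TCP, in tool xy"
    C=wcloud(w,M);T=wcloud(w,w["mount"]);v=(w["depth"]>0)&(C[...,2]>zmin)&(C[...,2]<zmax)&(np.hypot(T[...,0],T[...,1])<r)
    n,l,st,_=cv2.connectedComponentsWithStats(v.astype(np.uint8),connectivity=4)
    i=1+np.argmax(st[1:,4]);P=T[l==i]; return rect(P),np.round(np.median(C[l==i][:,2]),1),(P.min(0)[:2]+P.max(0)[:2])/2
E
python3 - <<'E'
from h import *
print(np.round(cur(),1)); w,M=look("w6"); print(toolrect(w,M,16,32))
E
```

```text
[441.4  80.2 149.   87.4]
(array([ 1.3, -0.4, 96.2, 48.1,  0.1]), np.float64(23.4), array([ 1.25227274, -0.34218119]))
```

The phone is centred and aligned (96×48, top 23.4).

Call:
jog_arm(
  plan=[
    [0.1, 0, 4, 0, 0, 0, 8.5],
    [0.1, 0, 8, 0, 0, 0, 8.5],
    [0.1, 0, 11.5, 0, 0, 0, 8.5],
    [0.1, 0, 14, 0, 0, 0, 8.5],
    [0.1, 0, 14, 0, 0, 0, 8.5],
  ],
)

```text
time_s: 11.52
tcp_pos: [436.6, 80.1, 5.2]
ee_rot: [0.023, 1.0, -0.0, -0.005]
wrist_force: [-1.5, 0.1, -0.2]
width: 85.2
finger_force: 0.0
```

Call:
jog_arm(
  plan=[
    [0, 0, 2, 0, 0, 0, 8.5],
    [0, 0, 3.7, 0, 0, 0, 8.5],
    [0, 0, 4.6, 0, 0, 0, 8.5],
    [0, 0, 4.6, 0, 0, 0, 8.5],
    [0, 0, 4.6, 0, 0, 0, 7],
  ],
)

```text
time_s: 11.93
tcp_pos: [440.3, 80.7, -35.8]
ee_rot: [0.023, 1.0, 0.0, 0.0]
wrist_force: [0.1, -0.8, 0.5]
width: 74.9
finger_force: 0.0
```

Call:
jog_arm(
  plan=[
    [0, 0, 0, 0, 0, 0, 3.8],
    [0, 0, 0, 0, 0, 0, 3.8],
    [0, 0, 0, 0, 0, 0, 3.8],
    [0, 0, 0, 0, 0, 0, 3.8],
    [0, 0, 0, 0, 0, 0, 3.8],
  ],
)

```text
time_s: 12.35
tcp_pos: [440.5, 80.9, -35.2]
ee_rot: [0.022, 1.0, 0.0, 0.001]
wrist_force: [-1.0, -1.1, 5.4]
width: 47.0
finger_force: 46.6
```

Call:
jog_arm(
  plan=[
    [0, 0, 0, 0, 0, 0, 3.8],
    [0, 0, 0, 0, 0, 0, 3.8],
  ],
)

```text
time_s: 12.52
tcp_pos: [440.5, 81.0, -35.1]
ee_rot: [0.022, 1.0, 0.0, 0.001]
wrist_force: [-0.2, -0.6, 5.4]
width: 47.3
finger_force: 46.6
```

Run:
```python
from h import *
print(np.round(cur(),1))
chain((440,81,-36,87.4),[(440,81,44,87.4),(541.8,443.2,44,73.1)])
```

```text
[440.5  81.  -35.1  87.4]
[0.0,0.0,-8.0,0,0,-0.0] rows 3
 -> [440.   81.   44.   87.4]
[-4.26,18.32,-0.0,0,0,0.125] rows 5
[-1.95,18.71,-0.0,0,0,0.125] rows 5
 -> [541.8 443.2  44.   73.1]
```

Call:
jog_arm(
  plan=[
    [0, 0, -1, 0, 0, 0, 3.8],
    [0, 0, -3, 0, 0, 0, 3.8],
    [0, 0, -5.5, 0, 0, 0, 3.8],
    [0, 0, -8, 0, 0, 0, 3.8],
    [0, 0, -8, 0, 0, 0, 3.8],
  ],
)

```text
time_s: 12.93
tcp_pos: [442.6, 81.1, 48.1]
ee_rot: [0.022, 1.0, 0.0, 0.004]
wrist_force: [1.4, -0.2, -0.1]
width: 47.3
finger_force: 46.7
```

Call:
jog_arm(
  plan=[
    [-0.85, 3.66, 0, 0, 0, 0.025, 3.8],
    [-1.7, 7.33, 0, 0, 0, 0.05, 3.8],
    [-2.55, 11, 0, 0, 0, 0.075, 3.8],
    [-3.4, 14.66, 0, 0, 0, 0.1, 3.8],
    [-4.26, 18.32, 0, 0, 0, 0.125, 3.8],
  ],
)

```text
time_s: 13.35
tcp_pos: [490.4, 263.9, 43.7]
ee_rot: [0.085, 0.996, 0.0, 0.0]
wrist_force: [0.9, -0.1, -0.3]
width: 47.1
finger_force: 46.7
```

Call:
jog_arm(
  plan=[
    [-0.4, 4, 0, 0, 0, 0.025, 3.8],
    [-0.8, 8, 0, 0, 0, 0.05, 3.8],
    [-1.2, 12, 0, 0, 0, 0.08, 3.8],
    [-1.6, 16, 0, 0, 0, 0.11, 3.8],
    [-1.95, 18.71, 0, 0, 0, 0.125, 3.8],
  ],
)

```text
time_s: 13.77
tcp_pos: [540.9, 446.7, 43.3]
ee_rot: [0.147, 0.989, 0.001, 0.0]
wrist_force: [0.1, -0.4, -1.7]
width: 47.4
finger_force: 46.7
```

Call:
jog_arm(
  plan=[
    [0, 0, 0, 0, 0, 0, 3.8],
    [0, 0, 0, 0, 0, 0, 3.8],
    [0, 0, 0, 0, 0, 0, 3.8],
    [0, 0, 0, 0, 0, 0, 3.8],
  ],
)

```text
time_s: 14.1
tcp_pos: [540.9, 441.9, 43.4]
ee_rot: [0.147, 0.989, -0.0, -0.0]
wrist_force: [-0.5, 0.1, -1.6]
width: 47.0
finger_force: 46.9
```

```bash
cat >> h.py <<'E'
def traytool(w,M,z=20):
    "front rim of tray in tool xy: outer y at rows, outer x at columns"
    c=cur(); Ti=np.linalg.inv(M@np.linalg.inv(w["mount"]))
    t=lambda u,v:(Ti@np.r_[plane(w,[(u,v)],z,M)[0],1])[:2].round(1)
    m,b=yellow(w,(100,0,420,260)); cx=254
    for v in (90,120,150,180):
        r=np.where(m[v*3])[0]/3+100; L=r[r<cx-40];R=r[r>cx+40]
        if len(L) and len(R): print("row",v,"inner",t(L.max(),v),t(R.min(),v),"mid",(t(L.max(),v)+t(R.min(),v))/2)
    for u in (190,205,300,315):
        r=np.where(m[:,(u-100)*3])[0]/3; r=r[r<110]
        if len(r): print("col",u,"outer x",t(u,r.min()),"inner",t(u,r.max()))
E
python3 - <<'E'
from h import *
print(np.round(cur(),1)); w,M=look("w7"); traytool(w,M); print(toolrect(w,M,75,115,60))
E
```

```text
[540.9 441.9  43.4  73.1]
row 120 inner [ 68.  -56.9] [67.9 55.7] mid [67.95 -0.6 ]
row 150 inner [ 47.8 -56.9] [47.7 55.9] mid [47.75 -0.5 ]
row 180 inner [ 26.2 -56.7] [26.2 55.9] mid [26.2 -0.4]
col 190 outer x [ 83.9 -42.5] inner [ 78.2 -42.9]
col 205 outer x [ 83.8 -32.7] inner [ 78.2 -33. ]
col 300 outer x [83.8 29.6] inner [78.  29.9]
col 315 outer x [83.8 39.4] inner [78.  39.8]
(array([ 3.7, -0.9, 90.5, 74.8,  0.3]), np.float64(102.0), array([ 3.71938869, -0.85683056]))
```

Call:
jog_arm(
  plan=[
    [-0.05, 0, 2.5, 0, 0, 0, 3.8],
    [-0.05, 0, 4.5, 0, 0, 0, 3.8],
    [-0.05, 0, 5.5, 0, 0, 0, 3.8],
    [-0.05, 0, 6, 0, 0, 0, 3.8],
    [-0.05, 0, 6.2, 0, 0, 0, 3.8],
  ],
)

```text
time_s: 14.57
tcp_pos: [541.6, 442.3, -18.9]
ee_rot: [0.147, 0.989, -0.0, -0.0]
wrist_force: [-0.2, -0.1, -1.1]
width: 47.2
finger_force: 46.9
```

Call:
jog_arm(
  plan=[
    [0, 0, 0.2, 0, 0, 0, 3.8],
    [0, 0, 0.35, 0, 0, 0, 3.8],
    [0, 0, 0.5, 0, 0, 0, 3.8],
    [0, 0, 0.55, 0, 0, 0, 3.8],
    [0, 0, 0.55, 0, 0, 0, 3.8],
  ],
)

```text
time_s: 14.98
tcp_pos: [542.7, 443.6, -21.2]
ee_rot: [0.147, 0.989, 0.001, 0.001]
wrist_force: [-3.2, -2.9, 7.1]
width: 46.7
finger_force: 53.3
```

Call:
jog_arm(
  plan=[
    [0, 0, 0.05, 0, 0, 0, 3.8],
    [0, 0, 0.1, 0, 0, 0, 3.8],
    [0, 0, 0.1, 0, 0, 0, 3.8],
  ],
)

```text
time_s: 15.23
tcp_pos: [542.7, 443.7, -21.3]
ee_rot: [0.147, 0.989, 0.001, 0.001]
wrist_force: [-4.6, -4.2, 11.6]
width: 47.1
finger_force: 56.6
```

Run:
```python
from h import *
print(np.round(cur(),1)); w,M=look("w8"); C=wcloud(w,M);T=wcloud(w,w["mount"])
for u in (235,255,275): print(u,[(int(T[v,u,0]),round(float(C[v,u,2]),1)) for v in range(110,320,15)])
w,M=load("w7"); C=wcloud(w,M);T=wcloud(w,w["mount"])
print("held"); 
for u in (235,255,275): print(u,[(int(T[v,u,0]),round(float(C[v,u,2]),1)) for v in range(110,320,15)])
```

```text
[542.7 443.7 -21.3  73.1]
235 [(76, 19.4), (69, 19.9), (62, 18.9), (54, 11.7), (46, 11.2), (45, 36.2), (39, 36.7), (32, 37.6), (25, 37.1), (17, 37.6), (9, 36.6), (1, 37.2), (-6, 37.6), (-15, 37.0)]
255 [(76, 19.8), (69, 19.7), (62, 19.4), (54, 10.8), (46, 9.8), (45, 36.1), (39, 37.9), (33, 38.9), (25, 37.8), (17, 36.5), (9, 36.4), (1, 37.3), (-6, 37.8), (-15, 36.8)]
275 [(76, 19.9), (69, 18.9), (62, 18.7), (54, 10.7), (46, 11.8), (45, 36.2), (39, 36.6), (32, 37.0), (25, 37.4), (17, 37.4), (10, 37.6), (1, 37.1), (-6, 37.4), (-15, 37.4)]
held
235 [(74, 19.4), (64, 20.2), (53, 12.0), (42, 11.4), (31, 11.4), (46, 101.9), (39, 102.6), (32, 101.6), (24, 101.5), (18, 103.3), (9, 102.1), (1, 101.8), (-6, 102.4), (-14, 102.5)]
255 [(74, 18.8), (64, 19.2), (53, 11.0), (42, 12.0), (31, 11.5), (45, 100.9), (39, 102.1), (32, 102.7), (25, 101.9), (17, 101.9), (10, 102.6), (2, 102.3), (-6, 101.6), (-15, 101.7)]
275 [(74, 18.7), (64, 18.8), (53, 11.6), (42, 11.4), (31, 12.0), (45, 100.2), (39, 102.3), (32, 102.1), (25, 102.5), (17, 102.2), (9, 101.8), (1, 102.1), (-6, 102.1), (-14, 102.4)]
```

View pics/w8.png

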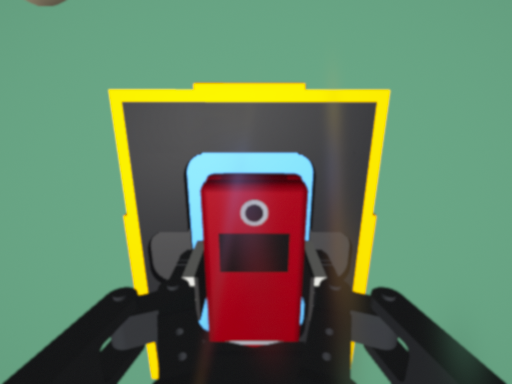

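The phone reads about 1.5 mm above its floor although contact has begun. I'll check the scoop floor height.

Run:
```python
from h import *
w,M=load("w5");C=wcloud(w,M);ph=np.radians(168.2);ex=np.array([np.cos(ph),np.sin(ph)]);ey=np.array([-ex[1],ex[0]])
for x in(-22,):
  for y in(-60,-56,-50,-47,-44,-40,-36,-30,30,36,40,44,47,50,56):
    p=np.array([633.5,-145.5])+ex*x+ey*y;d=np.hypot(C[...,0]-p[0],C[...,1]-p[1]);print(y,np.round(np.median(C[d<2.5][:,2]),1),end="; ")
w,M=load("w8");C=wcloud(w,M);T=wcloud(w,w["mount"]);print()
for v in (225,240,250,260,270): print(v,[(u,*T[v,u,:2].round().astype(int).tolist(),round(float(C[v,u,2]),1)) for u in (150,160,170,178,184,190,196,200,308,314,322,330,340,348)])
```

```text
-60 256.4; -56 255.1; -50 253.4; -47 13.9; -44 226.2; -40 224.1; -36 14.6; -30 11.6; 30 11.6; 36 14.0; 40 234.3; 44 226.8; 47 14.8; 50 253.5; 56 254.8; 
225 [(150, 19, -54, 18.8), (160, 20, -49, 19.8), (170, 20, -44, 19.2), (178, 20, -39, 20.6), (184, 20, -36, 20.1), (190, 17, -35, 12.9), (196, 80, -1, 153.9), (200, 16, -30, 10.9), (308, 16, 29, 10.8), (314, 20, 30, 19.2), (322, 19, 34, 18.9), (330, 20, 38, 20.5), (340, 20, 44, 19.2), (348, 19, 48, 18.6)]
240 [(150, 9, -56, 15.8), (160, 9, -51, 14.7), (170, 8, -46, 13.9), (178, 9, -42, 14.5), (184, 9, -39, 14.2), (190, 9, -35, 14.9), (196, 7, -33, 11.4), (200, 10, -29, 17.7), (308, 11, 28, 19.4), (314, 8, 32, 14.1), (322, 9, 36, 14.8), (330, 8, 41, 14.2), (340, 9, 46, 15.1), (348, 9, 50, 15.0)]
250 [(150, 3, -57, 15.6), (160, 3, -52, 14.4), (170, 3, -46, 14.8), (178, 3, -42, 14.8), (184, 3, -39, 15.4), (190, 7, -34, 21.6), (196, 11, -29, 29.2), (200, 11, -27, 30.0), (308, 10, 26, 28.7), (314, 11, 29, 29.6), (322, 6, 35, 20.8), (330, 2, 41, 14.4), (340, 2, 47, 14.0), (348, 3, 51, 15.2)]
260 [(150, -2, -57, 16.8), (160, -3, -52, 15.9), (170, -3, -47, 15.1), (178, 6, -38, 30.8), (184, 6, -35, 30.3), (190, 11, -30, 38.3), (196, 11, -27, 38.8), (200, 10, -25, 37.8), (308, 10, 24, 37.9), (314, 10, 27, 38.0), (322, 6, 33, 31.1), (330, -4, 42, 14.6), (340, -4, 47, 14.1), (348, -3, 51, 16.0)]
270 [(150, -7, -57, 18.5), (160, -10, -54, 13.9), (170, -10, -48, 14.8), (178, 7, -35, 40.7), (184, 10, -31, 45.8), (190, 11, -28, 46.4), (196, 11, -25, 47.2), (200, 9, -24, 44.0), (308, 10, 23, 46.3), (314, 10, 26, 46.0), (322, 10, 29, 45.6), (330, 7, 34, 41.1), (340, -10, 48, 14.3), (348, -7, 51, 19.0)]
```

The scoop floor is at about 15 mm, so my low grip put the fingertips on it. I'll lift the phone, set it on the open bench, regrip about 4 mm higher, and then place it.

Run:
```python
from h import *
chain((541.9,443,-24.5,73.1),[(541.9,443,35,73.1),(505,280,35,73.1)])
```

```text
[0.0,0.0,-5.95,0,0,-0.0] rows 2
 -> [541.9 443.   35.   73.1]
[-1.21,-16.67,-0.0,0,0,-0.0] rows 5
 -> [505.  280.   35.   73.1]
```

Call:
jog_arm(
  plan=[
    [0, 0, -0.7, 0, 0, 0, 3.8],
    [0, 0, -2, 0, 0, 0, 3.8],
    [0, 0, -4, 0, 0, 0, 3.8],
    [0, 0, -5.95, 0, 0, 0, 3.8],
    [0, 0, -5.95, 0, 0, 0, 3.8],
  ],
)

```text
time_s: 15.7
tcp_pos: [544.3, 444.9, 40.5]
ee_rot: [0.147, 0.989, 0.003, 0.003]
wrist_force: [0.2, -0.5, -0.3]
width: 47.4
finger_force: 46.9
```

Call:
jog_arm(
  plan=[
    [-0.24, -3.3, 0, 0, 0, 0, 3.8],
    [-0.48, -6.7, 0, 0, 0, 0, 3.8],
    [-0.73, -10, 0, 0, 0, 0, 3.8],
    [-0.97, -13.3, 0, 0, 0, 0, 3.8],
    [-1.21, -16.67, 0, 0, 0, 0, 3.8],
  ],
)

```text
time_s: 16.12
tcp_pos: [504.2, 278.8, 34.7]
ee_rot: [0.147, 0.989, 0.0, 0.0]
wrist_force: [0.7, -0.3, -1.4]
width: 47.2
finger_force: 47.0
```

Call:
jog_arm(
  plan=[
    [0, 0, 2, 0, 0, 0, 3.8],
    [0, 0, 4.2, 0, 0, 0, 3.8],
    [0, 0, 5.6, 0, 0, 0, 3.8],
    [0, 0, 6.3, 0, 0, 0, 3.8],
    [0, 0, 6.4, 0, 0, 0, 3.8],
  ],
)

```text
time_s: 16.53
tcp_pos: [504.0, 279.7, -30.7]
ee_rot: [0.147, 0.989, -0.001, -0.001]
wrist_force: [0.2, 0.6, -0.4]
width: 47.0
finger_force: 47.0
```

Call:
jog_arm(
  plan=[
    [0, 0, 0.2, 0, 0, 0, 3.8],
    [0, 0, 0.4, 0, 0, 0, 3.8],
    [0, 0, 0.55, 0, 0, 0, 3.8],
    [0, 0, 0.65, 0, 0, 0, 3.8],
    [0, 0, 0.65, 0, 0, 0, 3.8],
  ],
)

```text
time_s: 16.95
tcp_pos: [505.3, 280.4, -35.1]
ee_rot: [0.147, 0.989, 0.0, 0.001]
wrist_force: [-1.2, -0.0, 2.5]
width: 47.2
finger_force: 47.4
```

Call:
jog_arm(
  plan=[
    [0, 0, 0, 0, 0, 0, 5],
    [0, 0, 0, 0, 0, 0, 5.5],
    [0, 0, 0, 0, 0, 0, 6.2],
    [0, 0, 0, 0, 0, 0, 6.2],
    [0, 0, 0, 0, 0, 0, 6.2],
  ],
)

```text
time_s: 17.37
tcp_pos: [504.8, 280.0, -35.9]
ee_rot: [0.147, 0.989, 0.0, 0.0]
wrist_force: [-0.8, 0.1, 0.5]
width: 62.1
finger_force: 0.0
```

Call:
jog_arm(
  plan=[
    [0, 0, -0.4, 0, 0, 0, 6.2],
    [0, 0, -0.4, 0, 0, 0, 6.2],
    [0, 0, -0.4, 0, 0, 0, 5],
    [0, 0, -0.4, 0, 0, 0, 3.8],
    [0, 0, -0.4, 0, 0, 0, 3.8],
  ],
)

```text
time_s: 17.78
tcp_pos: [505.2, 280.2, -31.4]
ee_rot: [0.147, 0.989, 0.0, 0.0]
wrist_force: [0.6, -0.0, 4.3]
width: 47.1
finger_force: 47.4
```

Call:
jog_arm(
  plan=[
    [0, 0, 0, 0, 0, 0, 3.8],
    [0, 0, 0, 0, 0, 0, 3.8],
    [0, 0, 0, 0, 0, 0, 3.8],
  ],
)

```text
time_s: 18.03
tcp_pos: [505.2, 280.2, -31.4]
ee_rot: [0.147, 0.989, 0.0, 0.0]
wrist_force: [-1.0, -0.7, 5.2]
width: 47.0
finger_force: 47.5
```

Call:
jog_arm(
  plan=[
    [0, 0, -0.7, 0, 0, 0, 3.8],
    [0, 0, -2.5, 0, 0, 0, 3.8],
    [0, 0, -5, 0, 0, 0, 3.8],
    [0, 0, -6.7, 0, 0, 0, 3.8],
    [0, 0, -6.7, 0, 0, 0, 3.8],
  ],
)

```text
time_s: 18.45
tcp_pos: [506.9, 280.9, 38.7]
ee_rot: [0.147, 0.989, 0.002, 0.003]
wrist_force: [0.4, 0.0, -1.0]
width: 47.5
finger_force: 46.9
```

Call:
jog_arm(
  plan=[
    [0.23, 3.3, 0, 0, 0, 0, 3.8],
    [0.46, 6.6, 0, 0, 0, 0, 3.8],
    [0.7, 10, 0, 0, 0, 0, 3.8],
    [0.93, 13.2, 0, 0, 0, 0, 3.8],
    [1.16, 16.49, 0, 0, 0, 0, 3.8],
  ],
)

```text
time_s: 18.87
tcp_pos: [541.0, 442.1, 33.6]
ee_rot: [0.147, 0.989, -0.001, -0.001]
wrist_force: [-0.2, 0.6, -1.7]
width: 47.0
finger_force: 46.9
```

Call:
jog_arm(
  plan=[
    [0, 0, 0, 0, 0, 0, 3.8],
    [0, 0, 1.5, 0, 0, 0, 3.8],
    [0, 0, 3.2, 0, 0, 0, 3.8],
    [0, 0, 4.3, 0, 0, 0, 3.8],
    [0, 0, 4.7, 0, 0, 0, 3.8],
  ],
)

```text
time_s: 19.28
tcp_pos: [539.7, 439.8, -15.4]
ee_rot: [0.147, 0.989, -0.002, -0.002]
wrist_force: [-0.1, -0.2, -1.2]
width: 46.8
finger_force: 47.0
```

Call:
jog_arm(
  plan=[
    [0, 0, 0.2, 0, 0, 0, 3.8],
    [0, 0, 0.4, 0, 0, 0, 3.8],
    [0, 0, 0.55, 0, 0, 0, 3.8],
    [0, 0, 0.65, 0, 0, 0, 3.8],
    [0, 0, 0.7, 0, 0, 0, 3.8],
  ],
)

```text
time_s: 19.7
tcp_pos: [542.0, 441.3, -18.3]
ee_rot: [0.147, 0.989, 0.0, 0.0]
wrist_force: [-0.6, 0.7, -1.3]
width: 47.0
finger_force: 47.0
```

Call:
jog_arm(
  plan=[
    [0, 0, 0, 0, 0, 0, 3.8],
    [0, 0, 0, 0, 0, 0, 3.8],
  ],
)

```text
time_s: 19.87
tcp_pos: [541.8, 441.3, -18.5]
ee_rot: [0.147, 0.989, 0.0, 0.0]
wrist_force: [1.2, -0.2, -1.3]
width: 47.0
finger_force: 47.0
```

Call:
jog_arm(
  plan=[
    [0, 0, 0.05, 0, 0, 0, 3.8],
    [0, 0, 0.1, 0, 0, 0, 3.8],
    [0, 0, 0.12, 0, 0, 0, 3.8],
    [0, 0, 0.12, 0, 0, 0, 3.8],
  ],
)

```text
time_s: 20.2
tcp_pos: [541.8, 441.3, -19.4]
ee_rot: [0.147, 0.989, 0.0, 0.0]
wrist_force: [-0.9, -1.1, 5.8]
width: 47.2
finger_force: 47.6
```

Call:
jog_arm(
  plan=[
    [0, 0, 0.03, 0, 0, 0, 3.8],
    [0, 0, 0.06, 0, 0, 0, 3.8],
    [0, 0, 0.06, 0, 0, 0, 3.8],
  ],
)

```text
time_s: 20.45
tcp_pos: [541.8, 441.3, -19.3]
ee_rot: [0.147, 0.989, 0.0, 0.0]
wrist_force: [-2.6, -1.3, 7.8]
width: 47.1
finger_force: 48.1
```

Call:
jog_arm(
  plan=[
    [0, 0, 0, 0, 0, 0, 5],
    [0, 0, 0, 0, 0, 0, 5.4],
    [0, 0, 0, 0, 0, 0, 6],
    [0, 0, 0, 0, 0, 0, 6],
    [0, 0, 0, 0, 0, 0, 6],
  ],
)

```text
time_s: 20.87
tcp_pos: [541.5, 441.1, -21.0]
ee_rot: [0.147, 0.989, -0.0, -0.0]
wrist_force: [-0.7, 0.5, 0.3]
width: 59.9
finger_force: 0.0
```

Call:
jog_arm(
  plan=[
    [0, 0, -1, 0, 0, 0, 6],
    [0, 0, -4, 0, 0, 0, 6],
    [0, 0, -8, 0, 0, 0, 8.5],
    [0, 0, -12, 0, 0, 0, 8.5],
    [0, 0, -16, 0, 0, 0, 8.5],
  ],
)

```text
time_s: 21.28
tcp_pos: [541.4, 441.0, 141.8]
ee_rot: [0.147, 0.989, 0.0, 0.0]
wrist_force: [0.8, 0.3, 0.3]
width: 85.0
finger_force: 0.0
```

Call:
jog_arm(
  plan=[
    [0, 0, -1, 0, 0, 0, 8.5],
    [0, 0, -1, 0, 0, 0, 8.5],
    [0, 0, -1, 0, 0, 0, 8.5],
  ],
)

```text
time_s: 21.53
tcp_pos: [541.7, 441.3, 150.3]
ee_rot: [0.147, 0.989, 0.001, 0.001]
wrist_force: [-0.7, -0.6, -1.9]
width: 84.8
finger_force: 0.0
```

Run:
```python
from h import *
print(np.round(cur(),1)); w,M=look("w9"); print(toolrect(w,M,27,45,70))
C=wcloud(w,M)
a=np.radians(-16.9);ex=np.array([np.cos(a),np.sin(a)])
for t in(-40,-20,0,20,40):
    p=np.array([541.7,441.2])+ex*t; d=np.hypot(C[...,0]-p[0],C[...,1]-p[1]); print(t,np.round(np.median(C[d<4][:,2]),1))
chain((541.7,441.2,150,73.1),[(424,226,150,85)])
```

```text
[541.7 441.3 150.3  73.1]
(array([ 0.7, -1.2, 95.1, 48.1,  0. ]), np.float64(35.4), array([ 0.66433633, -1.19338199]))
-40 35.8
-20 35.8
0 35.4
20 35.4
40 35.4
[2.5,-12.01,-0.0,0,0,-0.104] rows 4
[3.74,-11.68,-0.0,0,0,-0.104] rows 4
 -> [424. 226. 150.  85.]
```

The phone lies flat on its floor (top 35.4–35.8 against 36 expected). Next is the speaker.

Call:
jog_arm(
  plan=[
    [2.5, -12.01, 0, 0, 0, -0.104, 8.5],
    [2.5, -12.01, 0, 0, 0, -0.104, 8.5],
    [2.5, -12.01, 0, 0, 0, -0.104, 8.5],
    [2.5, -12.01, 0, 0, 0, -0.104, 8.5],
  ],
)

```text
time_s: 21.92
tcp_pos: [475.8, 326.7, 145.1]
ee_rot: [0.096, 0.995, -0.005, -0.006]
wrist_force: [0.8, -0.1, -0.4]
width: 85.4
finger_force: 0.0
```

Call:
jog_arm(
  plan=[
    [3.74, -11.68, 0, 0, 0, -0.104, 8.5],
    [3.74, -11.68, 0, 0, 0, -0.104, 8.5],
    [3.74, -11.68, 0, 0, 0, -0.104, 8.5],
    [3.74, -11.68, 0, 0, 0, -0.104, 8.5],
  ],
)

```text
time_s: 22.25
tcp_pos: [417.8, 220.8, 146.6]
ee_rot: [0.044, 0.999, -0.003, -0.005]
wrist_force: [0.2, 0.4, -1.0]
width: 84.8
finger_force: 0.0
```

Call:
jog_arm(
  plan=[
    [0, 0, 0, 0, 0, 0, 8.5],
    [0, 0, 0, 0, 0, 0, 8.5],
    [0, 0, 0, 0, 0, 0, 8.5],
    [0, 0, 0, 0, 0, 0, 8.5],
  ],
)

```text
time_s: 22.58
tcp_pos: [424.3, 226.7, 148.8]
ee_rot: [0.043, 0.999, -0.0, -0.0]
wrist_force: [-0.3, -0.4, -0.3]
width: 85.0
finger_force: 0.0
```

Run:
```python
from h import *
print(np.round(cur(),1)); w,M=look("w10"); print(toolrect(w,M,14,42,60)); print(toolrect(w,M,27,42,60))
```

```text
[424.3 226.7 148.8  85.1]
(array([ 1.2, -1.2, 62.4, 62. ,  1.5]), np.float64(31.8), array([ 1.16529838, -1.34248298]))
(array([ 1.5, -1.4, 59.2, 59.2, -1.8]), np.float64(32.0), array([ 1.36689864, -1.28930629]))
```

Call:
jog_arm(
  plan=[
    [0.12, -0.13, 4, 0, 0, 0, 8.5],
    [0.12, -0.13, 8, 0, 0, 0, 8.5],
    [0.12, -0.13, 11.5, 0, 0, 0, 8.5],
    [0.12, -0.13, 14, 0, 0, 0, 8.5],
    [0.12, -0.13, 14, 0, 0, 0, 8.5],
  ],
)

```text
time_s: 23.05
tcp_pos: [419.3, 224.0, 4.8]
ee_rot: [0.043, 0.999, -0.002, -0.004]
wrist_force: [-0.8, -1.2, 0.1]
width: 84.7
finger_force: 0.0
```

Call:
jog_arm(
  plan=[
    [0, 0, 2, 0, 0, 0, 8.5],
    [0, 0, 3.7, 0, 0, 0, 8.5],
    [0, 0, 4.5, 0, 0, 0, 8.5],
    [0, 0, 4.5, 0, 0, 0, 8.5],
    [0, 0, 4.5, 0, 0, 0, 8.5],
  ],
)

```text
time_s: 23.47
tcp_pos: [423.3, 225.1, -34.9]
ee_rot: [0.043, 0.999, 0.0, 0.0]
wrist_force: [0.2, 0.0, 0.8]
width: 84.9
finger_force: 0.0
```

Call:
jog_arm(
  plan=[
    [0, 0, 0, 0, 0, 0, 7],
    [0, 0, 0, 0, 0, 0, 5.4],
    [0, 0, 0, 0, 0, 0, 5.4],
    [0, 0, 0, 0, 0, 0, 5.4],
    [0, 0, 0, 0, 0, 0, 5.4],
  ],
)

```text
time_s: 23.88
tcp_pos: [423.7, 225.2, -34.1]
ee_rot: [0.043, 0.999, 0.001, 0.001]
wrist_force: [-0.5, 1.0, 6.3]
width: 62.1
finger_force: 48.4
```

Call:
jog_arm(
  plan=[
    [0, 0, 0, 0, 0, 0, 5.4],
    [0, 0, 0, 0, 0, 0, 5.4],
  ],
)

```text
time_s: 24.05
tcp_pos: [423.7, 225.2, -34.1]
ee_rot: [0.043, 0.999, 0.001, 0.001]
wrist_force: [-0.8, -0.5, 7.2]
width: 61.9
finger_force: 48.4
```

Run:
```python
from h import *
print(np.round(cur(),1))
chain((424,227.3,-35,85.1),[(424,227.3,60,85.1),(500,0,60,90),(534.6,-442.2,60,105)])
```

```text
[423.7 225.2 -34.1  85. ]
[0.0,0.0,-9.5,0,0,-0.0] rows 3
 -> [424.  227.3  60.   85.1]
[-4.76,-11.0,-0.0,0,0,-0.043] rows 4
[-4.28,-11.19,-0.0,0,0,-0.043] rows 4
 -> [500.   0.  60.  90.]
[-1.15,-14.74,-0.0,0,0,-0.087] rows 4
[0.14,-14.78,-0.0,0,0,-0.087] rows 4
[1.42,-14.72,-0.0,0,0,-0.087] rows 4
 -> [ 534.7 -442.2   60.   105. ]
```

Call:
jog_arm(
  plan=[
    [0, 0, -1, 0, 0, 0, 5.4],
    [0, 0, -3, 0, 0, 0, 5.4],
    [0, 0, -6, 0, 0, 0, 5.4],
    [0, 0, -9.5, 0, 0, 0, 5.4],
    [0, 0, -9.5, 0, 0, 0, 5.4],
  ],
)

```text
time_s: 24.47
tcp_pos: [426.3, 226.1, 65.7]
ee_rot: [0.043, 0.999, 0.002, 0.005]
wrist_force: [0.4, 0.8, -1.8]
width: 62.1
finger_force: 50.4
```

Call:
jog_arm(
  plan=[
    [-1.19, -2.75, 0, 0, 0, -0.011, 5.4],
    [-2.38, -5.5, 0, 0, 0, -0.022, 5.4],
    [-3.57, -8.25, 0, 0, 0, -0.033, 5.4],
    [-4.76, -11, 0, 0, 0, -0.043, 5.4],
  ],
)

```text
time_s: 24.8
tcp_pos: [460.5, 109.9, 59.9]
ee_rot: [0.021, 1.0, 0.0, 0.0]
wrist_force: [-0.4, 0.5, -1.5]
width: 62.0
finger_force: 50.3
```

Call:
jog_arm(
  plan=[
    [-1.07, -2.8, 0, 0, 0, -0.011, 5.4],
    [-2.14, -5.6, 0, 0, 0, -0.022, 5.4],
    [-3.2, -8.4, 0, 0, 0, -0.033, 5.4],
    [-4.28, -11.1, 0, 0, 0, -0.043, 5.4],
  ],
)

```text
time_s: 25.13
tcp_pos: [498.4, -3.3, 59.7]
ee_rot: [0.0, 1.0, 0.0, 0.0]
wrist_force: [2.0, 0.5, -2.3]
width: 61.7
finger_force: 50.3
```

Call:
jog_arm(
  plan=[
    [-0.29, -3.7, 0, 0, 0, -0.022, 5.4],
    [-0.57, -7.4, 0, 0, 0, -0.044, 5.4],
    [-0.86, -11, 0, 0, 0, -0.065, 5.4],
    [-1.15, -14.7, 0, 0, 0, -0.087, 5.4],
  ],
)

```text
time_s: 25.47
tcp_pos: [509.4, -150.3, 59.7]
ee_rot: [-0.044, 0.999, 0.0, 0.0]
wrist_force: [1.4, 0.1, -1.7]
width: 61.9
finger_force: 50.3
```

Call:
jog_arm(
  plan=[
    [0, -3.7, 0, 0, 0, -0.022, 5.4],
    [0, -7.4, 0, 0, 0, -0.044, 5.4],
    [0.1, -11, 0, 0, 0, -0.065, 5.4],
    [0.14, -14.7, 0, 0, 0, -0.087, 5.4],
  ],
)

```text
time_s: 25.8
tcp_pos: [520.5, -296.9, 59.6]
ee_rot: [-0.087, 0.996, 0.0, -0.0]
wrist_force: [1.0, 0.4, -1.6]
width: 61.9
finger_force: 50.3
```

Call:
jog_arm(
  plan=[
    [0.4, -3.7, 0, 0, 0, -0.022, 5.4],
    [0.7, -7.4, 0, 0, 0, -0.044, 5.4],
    [1, -11, 0, 0, 0, -0.065, 5.4],
    [1.42, -14.6, 0, 0, 0, -0.087, 5.4],
    [1.42, -14.6, 0, 0, 0, -0.087, 5.4],
  ],
)

```text
time_s: 26.22
tcp_pos: [530.9, -448.5, 59.1]
ee_rot: [-0.128, 0.992, -0.002, 0.0]
wrist_force: [-1.9, 0.9, -1.5]
width: 61.7
finger_force: 50.4
```

Call:
jog_arm(
  plan=[
    [0, 0, 0, 0, 0, 0, 5.4],
    [0, 0, 0, 0, 0, 0, 5.4],
    [0, 0, 0, 0, 0, 0, 5.4],
    [0, 0, 0, 0, 0, 0, 5.4],
    [0, 0, 0, 0, 0, 0, 5.4],
  ],
)

```text
time_s: 26.63
tcp_pos: [532.6, -440.4, 59.7]
ee_rot: [-0.13, 0.991, 0.0, 0.0]
wrist_force: [-0.0, 0.3, -0.3]
width: 62.3
finger_force: 50.4
```

Run:
```python
from h import *
print(np.round(cur(),1)); w,M=look("w11"); print(np.round(cur(),1));traytool(w,M); print(toolrect(w,M,110,150,60))
```

```text
[ 532.6 -440.4   59.7  105. ]
[ 532.6 -440.6   59.7  105. ]
row 120 inner [ 67.5 -60.2] [67.4 52.6] mid [67.45 -3.8 ]
row 150 inner [ 45.6 -59.9] [45.6 52.6] mid [45.6  -3.65]
row 180 inner [ 22.3 -59.6] [22.3 52.6] mid [22.3 -3.5]
col 190 outer x [ 83.9 -46.2] inner [ 78.5 -46.6]
col 205 outer x [ 83.9 -35.5] inner [ 78.5 -35.8]
col 300 outer x [84.1 31.9] inner [78.5 32.1]
col 315 outer x [84.1 42.5] inner [78.5 42.9]
(array([  3.4,   3.1, 110.6,  60.8,  70.5]), np.float64(125.8), array([1.96481535, 0.13717593]))
```

View pics/w11.png

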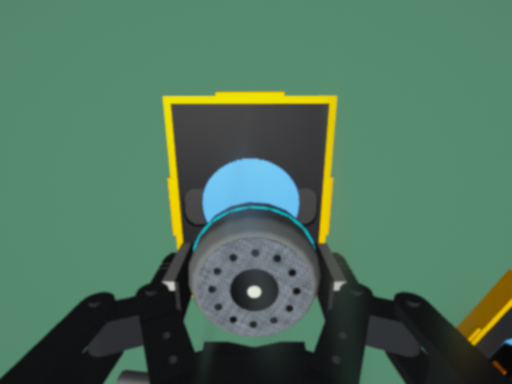

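The speaker hangs over its tray. The tray centre is 3.6 mm toward tool −y, so I'll correct and lower.

Call:
jog_arm(
  plan=[
    [-0.1, -0.36, 0, 0, 0, 0, 5.4],
    [-0.1, -0.36, 2.5, 0, 0, 0, 5.4],
    [-0.1, -0.36, 5, 0, 0, 0, 5.4],
    [-0.1, -0.36, 7, 0, 0, 0, 5.4],
    [-0.1, -0.36, 7.5, 0, 0, 0, 5.4],
  ],
)

```text
time_s: 27.1
tcp_pos: [532.5, -442.9, -19.7]
ee_rot: [-0.13, 0.992, 0.003, -0.002]
wrist_force: [-0.8, 0.7, -3.2]
width: 62.1
finger_force: 50.4
```

Call:
jog_arm(
  plan=[
    [0, 0, 0.2, 0, 0, 0, 5.4],
    [0, 0, 0.4, 0, 0, 0, 5.4],
    [0, 0, 0.5, 0, 0, 0, 5.4],
    [0, 0, 0.6, 0, 0, 0, 5.4],
    [0, 0, 0.65, 0, 0, 0, 5.4],
  ],
)

```text
time_s: 27.52
tcp_pos: [534.7, -445.4, -21.0]
ee_rot: [-0.13, 0.992, -0.001, 0.001]
wrist_force: [0.4, -0.3, -1.6]
width: 61.9
finger_force: 50.4
```

Call:
jog_arm(
  plan=[
    [0, 0, 0.05, 0, 0, 0, 5.4],
    [0, 0, 0.1, 0, 0, 0, 5.4],
    [0, 0, 0.1, 0, 0, 0, 5.4],
  ],
)

```text
time_s: 27.77
tcp_pos: [534.4, -445.1, -22.0]
ee_rot: [-0.13, 0.992, -0.0, 0.0]
wrist_force: [-1.4, 1.2, 4.8]
width: 62.1
finger_force: 51.0
```

Call:
jog_arm(
  plan=[
    [0, 0, 0, 0, 0, 0, 6.4],
    [0, 0, 0, 0, 0, 0, 6.6],
    [0, 0, 0, 0, 0, 0, 6.9],
    [0, 0, 0, 0, 0, 0, 6.9],
    [0, 0, 0, 0, 0, 0, 6.9],
  ],
)

```text
time_s: 28.18
tcp_pos: [534.1, -444.8, -23.4]
ee_rot: [-0.13, 0.992, 0.0, -0.0]
wrist_force: [0.2, -0.2, -0.1]
width: 69.1
finger_force: 0.0
```

Call:
jog_arm(
  plan=[
    [0, 0, -1, 0, 0, 0, 6.9],
    [0, 0, -4, 0, 0, 0, 6.9],
    [0, 0, -8, 0, 0, 0, 8.5],
    [0, 0, -12, 0, 0, 0, 8.5],
    [0, 0, -16, 0, 0, 0, 8.5],
  ],
)

```text
time_s: 28.6
tcp_pos: [533.9, -444.6, 139.2]
ee_rot: [-0.13, 0.992, 0.0, 0.0]
wrist_force: [-0.6, -1.2, -1.0]
width: 85.1
finger_force: 0.0
```

Call:
jog_arm(
  plan=[
    [0, 0, -1.2, 0, 0, 0, 8.5],
    [0, 0, -1.2, 0, 0, 0, 8.5],
    [0, 0, -1.2, 0, 0, 0, 8.5],
  ],
)

```text
time_s: 28.85
tcp_pos: [534.4, -445.0, 150.2]
ee_rot: [-0.13, 0.992, -0.001, 0.001]
wrist_force: [-0.2, -0.4, -0.6]
width: 84.9
finger_force: 0.0
```

Run:
```python
from h import *
c=cur();print(np.round(c,1)); w,M=look("w12"); print(toolrect(w,M,40,50,60),toolrect(w,M,26,50,60)); traytool(w,M)
C=wcloud(w,M)
for dx,dy in((0,0),(18,0),(-18,0),(0,18),(0,-18)):
    d=np.hypot(C[...,0]-534.4-dx,C[...,1]+445-dy); print(np.round(np.median(C[d<4][:,2]),1))
chain(c,[(457,-76,150,79.5)])
```

```text
[ 534.4 -445.   150.2  104.9]
(array([  0.5,  -1.1,  58.6,  58.2, -68. ]), np.float64(44.0), array([ 0.50835854, -1.33141172])) (array([  1.5,  -1.3,  62.3,  61.1, -87.7]), np.float64(43.8), array([ 1.4239117 , -1.29983692]))
row 120 inner [ 62.1 -54.2] [62.  57.4] mid [62.05  1.6 ]
row 150 inner [ 31.1 -54.2] [31.  57.5] mid [31.05  1.65]
row 180 inner [ -2.1 -53.5] [-2.1 57.3] mid [-2.1  1.9]
col 205 outer x [ 84.9 -50.2] inner [ 78.8 -50.6]
col 300 outer x [85.1 45.6] inner [78.8 45.9]
col 315 outer x [85.1 60.7] inner [72.3 61.5]
45.1
44.2
44.2
44.0
44.2
[-1.01,18.82,0.01,0,0,0.222] rows 5
[3.16,18.58,0.01,0,0,0.222] rows 5
 -> [457.  -76.1 150.   79.5]
```

The speaker is flat (top 44) and about 3 mm off-centre in the 8 mm clearance. Next is the white charger.

Call:
jog_arm(
  plan=[
    [-1.01, 18.82, 0, 0, 0, 0.222, 8.5],
    [-1.01, 18.82, 0, 0, 0, 0.222, 8.5],
    [-1.01, 18.82, 0, 0, 0, 0.222, 8.5],
    [-1.01, 18.82, 0, 0, 0, 0.222, 8.5],
    [-1.01, 18.82, 0, 0, 0, 0.222, 8.5],
  ],
)

```text
time_s: 29.32
tcp_pos: [493.0, -255.3, 146.7]
ee_rot: [-0.02, 1.0, 0.002, -0.002]
wrist_force: [0.1, -0.6, -0.1]
width: 85.2
finger_force: 0.0
```

Call:
jog_arm(
  plan=[
    [3.16, 18.58, 0, 0, 0, 0.222, 8.5],
    [3.16, 18.58, 0, 0, 0, 0.222, 8.5],
    [3.16, 18.58, 0, 0, 0, 0.222, 8.5],
    [3.16, 18.58, 0, 0, 0, 0.222, 8.5],
    [3.16, 18.58, 0, 0, 0, 0.222, 8.5],
  ],
)

```text
time_s: 29.73
tcp_pos: [453.8, -71.8, 147.1]
ee_rot: [0.091, 0.996, 0.001, -0.003]
wrist_force: [-0.1, 0.3, 0.4]
width: 84.9
finger_force: 0.0
```

Call:
jog_arm(
  plan=[
    [0, 0, 0, 0, 0, 0, 8.5],
    [0, 0, 0, 0, 0, 0, 8.5],
    [0, 0, 0, 0, 0, 0, 8.5],
    [0, 0, 0, 0, 0, 0, 8.5],
    [0, 0, 0, 0, 0, 0, 8.5],
  ],
)

```text
time_s: 30.15
tcp_pos: [456.8, -76.9, 148.3]
ee_rot: [0.093, 0.996, 0.0, -0.0]
wrist_force: [0.3, 0.9, -0.7]
width: 84.8
finger_force: 0.0
```

Run:
```python
from h import *
print(np.round(cur(),1)); w,M=look("w13"); print(toolrect(w,M,14,36,60)); print(toolrect(w,M,22,36,60))
```

```text
[456.8 -76.9 148.3  79.4]
(array([-0.8,  0.6, 54. , 54. , 89.5]), np.float64(27.4), array([-0.59840956,  0.58383914]))
(array([-0.6,  0.6, 54. , 53.3, 89.8]), np.float64(27.4), array([-0.51651759,  0.62387032]))
```

View pics/w13.png

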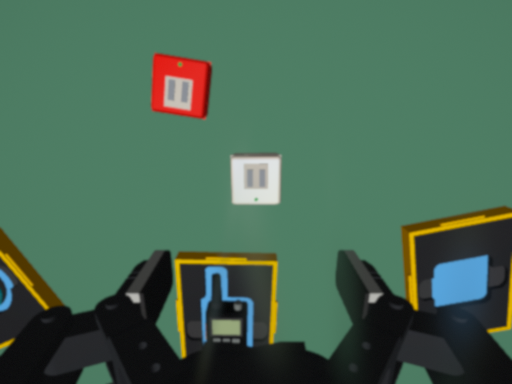

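The white charger is at (256,180) with its blades visible, centred and square to the tool. I'll grasp it.

Call:
jog_arm(
  plan=[
    [-0.06, 0.06, 4, 0, 0, 0, 8.5],
    [-0.06, 0.06, 8, 0, 0, 0, 8.5],
    [-0.06, 0.06, 11.5, 0, 0, 0, 8.5],
    [-0.06, 0.06, 14, 0, 0, 0, 8.5],
    [-0.06, 0.06, 14, 0, 0, 0, 8.5],
  ],
)

```text
time_s: 30.62
tcp_pos: [454.1, -75.0, 4.5]
ee_rot: [0.092, 0.996, 0.001, -0.004]
wrist_force: [-1.0, 0.0, -0.7]
width: 85.0
finger_force: 0.0
```

Call:
jog_arm(
  plan=[
    [0, 0, 2, 0, 0, 0, 8.5],
    [0, 0, 3.5, 0, 0, 0, 8.5],
    [0, 0, 4.3, 0, 0, 0, 8.5],
    [0, 0, 4.3, 0, 0, 0, 8.5],
    [0, 0, 4.3, 0, 0, 0, 8.5],
  ],
)

```text
time_s: 31.03
tcp_pos: [458.1, -75.8, -33.4]
ee_rot: [0.092, 0.996, -0.0, 0.0]
wrist_force: [0.1, 0.5, 0.1]
width: 84.6
finger_force: 0.0
```

Call:
jog_arm(
  plan=[
    [0, 0, 0, 0, 0, 0, 6.5],
    [0, 0, 0, 0, 0, 0, 4.4],
    [0, 0, 0, 0, 0, 0, 4.4],
    [0, 0, 0, 0, 0, 0, 4.4],
    [0, 0, 0, 0, 0, 0, 4.4],
  ],
)

```text
time_s: 31.45
tcp_pos: [458.2, -75.6, -33.1]
ee_rot: [0.092, 0.996, -0.0, 0.001]
wrist_force: [-0.9, 0.7, 6.0]
width: 53.3
finger_force: 47.4
```

Call:
jog_arm(
  plan=[
    [0, 0, 0, 0, 0, 0, 4.4],
    [0, 0, 0, 0, 0, 0, 4.4],
    [0, 0, 0, 0, 0, 0, 4.4],
  ],
)

```text
time_s: 31.7
tcp_pos: [458.2, -75.6, -33.1]
ee_rot: [0.092, 0.996, -0.0, 0.001]
wrist_force: [-0.7, -0.0, 6.7]
width: 53.1
finger_force: 47.4
```

Run:
```python
from h import *
c=cur();print(np.round(c,1))
c=(c[0],c[1],-33.1,c[3])
chain(c,[(c[0],c[1],50,c[3]),(637.8,154.8,50,91.9)])
```

```text
[458.2 -75.6 -33.1  79.5]
[0.0,0.0,-8.31,0,0,-0.0] rows 3
 -> [458.2 -75.6  50.   79.5]
[-6.72,12.97,0.0,0,0,-0.108] rows 4
[-8.08,12.17,0.0,0,0,-0.108] rows 4
 -> [637.7 154.8  50.   91.9]
```

Call:
jog_arm(
  plan=[
    [0, 0, -1, 0, 0, 0, 4.4],
    [0, 0, -3, 0, 0, 0, 4.4],
    [0, 0, -6, 0, 0, 0, 4.4],
    [0, 0, -8.3, 0, 0, 0, 4.4],
    [0, 0, -8.3, 0, 0, 0, 4.4],
  ],
)

```text
time_s: 32.12
tcp_pos: [460.3, -76.2, 53.1]
ee_rot: [0.092, 0.996, -0.001, 0.004]
wrist_force: [1.8, 0.2, -1.2]
width: 53.4
finger_force: 48.1
```

Call:
jog_arm(
  plan=[
    [-1.68, 3.24, 0, 0, 0, -0.027, 4.4],
    [-3.36, 6.5, 0, 0, 0, -0.054, 4.4],
    [-5.04, 9.7, 0, 0, 0, -0.08, 4.4],
    [-6.72, 12.97, 0, 0, 0, -0.108, 4.4],
  ],
)

```text
time_s: 32.45
tcp_pos: [547.7, 41.1, 48.4]
ee_rot: [0.038, 0.999, 0.0, -0.0]
wrist_force: [-0.1, -0.6, -1.7]
width: 53.1
finger_force: 48.0
```

Call:
jog_arm(
  plan=[
    [-2, 3, 0, 0, 0, -0.027, 4.4],
    [-4, 6, 0, 0, 0, -0.054, 4.4],
    [-6, 9, 0, 0, 0, -0.08, 4.4],
    [-8.08, 12.17, 0, 0, 0, -0.108, 4.4],
    [-8.08, 12.17, 0, 0, 0, -0.108, 4.4],
  ],
)

```text
time_s: 32.87
tcp_pos: [639.8, 160.6, 47.8]
ee_rot: [-0.019, 1.0, 0.001, 0.001]
wrist_force: [-2.4, -0.5, -0.6]
width: 53.1
finger_force: 48.1
```

Call:
jog_arm(
  plan=[
    [0, 0, 0, 0, 0, 0, 4.4],
    [0, 0, 0, 0, 0, 0, 4.4],
    [0, 0, 0, 0, 0, 0, 4.4],
    [0, 0, 0, 0, 0, 0, 4.4],
    [0, 0, 0, 0, 0, 0, 4.4],
  ],
)

```text
time_s: 33.28
tcp_pos: [636.8, 154.1, 49.0]
ee_rot: [-0.015, 1.0, 0.0, -0.0]
wrist_force: [0.1, -0.1, -1.0]
width: 53.1
finger_force: 48.1
```

Run:
```python
from h import *
print(np.round(cur(),1)); w,M=look("w14"); print(np.round(cur(),1));traytool(w,M); print(toolrect(w,M,104,118,60))
```

```text
[636.8 154.1  49.   91.8]
[636.9 154.2  49.1  91.8]
row 120 inner [ 67.9 -57.4] [67.8 55.3] mid [67.85 -1.05]
row 150 inner [ 47.1 -57.4] [47.1 55.2] mid [47.1 -1.1]
row 180 inner [ 25.  -57.1] [24.9 55.4] mid [24.95 -0.85]
col 190 outer x [ 84.4 -43.8] inner [ 78.9 -44.2]
col 205 outer x [ 84.4 -33.7] inner [ 78.9 -34. ]
col 300 outer x [84.4 30.3] inner [78.8 30.6]
col 315 outer x [84.4 40.4] inner [78.6 40.8]
(array([ 0.9, -0.8, 80.7, 53.8, 89.9]), np.float64(109.6), array([ 0.9138868, -0.8333448]))
```

Call:
jog_arm(
  plan=[
    [0, -0.15, 2.2, 0, 0, 0, 4.4],
    [0, -0.15, 4.5, 0, 0, 0, 4.4],
    [0, -0.15, 5.8, 0, 0, 0, 4.4],
    [0, -0.15, 6.4, 0, 0, 0, 4.4],
    [0, -0.15, 6.6, 0, 0, 0, 4.4],
  ],
)

```text
time_s: 33.75
tcp_pos: [636.4, 153.3, -18.3]
ee_rot: [-0.016, 1.0, -0.0, -0.001]
wrist_force: [-0.0, -0.1, -1.2]
width: 52.8
finger_force: 48.1
```

Call:
jog_arm(
  plan=[
    [0, 0, 0.1, 0, 0, 0, 4.4],
    [0, 0, 0.2, 0, 0, 0, 4.4],
    [0, 0, 0.25, 0, 0, 0, 4.4],
    [0, 0, 0.3, 0, 0, 0, 4.4],
    [0, 0, 0.35, 0, 0, 0, 4.4],
  ],
)

```text
time_s: 34.17
tcp_pos: [637.5, 153.7, -20.0]
ee_rot: [-0.016, 1.0, 0.0, 0.001]
wrist_force: [-1.3, 0.5, -2.3]
width: 53.3
finger_force: 48.1
```

Call:
jog_arm(
  plan=[
    [0, 0, 0.05, 0, 0, 0, 4.4],
    [0, 0, 0.1, 0, 0, 0, 4.4],
    [0, 0, 0.1, 0, 0, 0, 4.4],
  ],
)

```text
time_s: 34.42
tcp_pos: [637.3, 153.6, -21.0]
ee_rot: [-0.016, 1.0, 0.0, 0.0]
wrist_force: [-1.1, -0.1, 3.8]
width: 53.3
finger_force: 48.6
```

Contact came at the expected height (−21.0), so I'll release, retreat and check.

Call:
jog_arm(
  plan=[
    [0, 0, 0, 0, 0, 0, 5.6],
    [0, 0, 0, 0, 0, 0, 6],
    [0, 0, 0, 0, 0, 0, 6.4],
    [0, 0, 0, 0, 0, 0, 6.4],
    [0, 0, 0, 0, 0, 0, 6.4],
  ],
)

```text
time_s: 34.83
tcp_pos: [637.1, 153.6, -21.8]
ee_rot: [-0.016, 1.0, 0.0, -0.0]
wrist_force: [-0.3, 0.3, -0.6]
width: 64.1
finger_force: 0.0
```

Call:
jog_arm(
  plan=[
    [0, 0, -1, 0, 0, 0, 6.4],
    [0, 0, -4, 0, 0, 0, 6.4],
    [0, 0, -8, 0, 0, 0, 8.5],
    [0, 0, -12, 0, 0, 0, 8.5],
    [0, 0, -16, 0, 0, 0, 8.5],
  ],
)

```text
time_s: 35.25
tcp_pos: [636.8, 153.5, 140.8]
ee_rot: [-0.016, 1.0, 0.0, 0.0]
wrist_force: [1.4, 0.7, 0.4]
width: 85.0
finger_force: 0.0
```

Call:
jog_arm(
  plan=[
    [0, 0, -1.5, 0, 0, 0, 8.5],
    [0, 0, -1.5, 0, 0, 0, 8.5],
    [0, 0, -1.5, 0, 0, 0, 8.5],
    [0, 0, -1.5, 0, 0, 0, 8.5],
  ],
)

```text
time_s: 35.58
tcp_pos: [636.3, 153.5, 152.4]
ee_rot: [-0.016, 1.0, -0.0, -0.001]
wrist_force: [0.8, 0.1, -0.7]
width: 84.5
finger_force: 0.0
```

Run:
```python
from h import *
print(np.round(cur(),1)); w,M=look("w15"); print(toolrect(w,M,34,48,60)); traytool(w,M)
s=snap("side"); cv2.imwrite("pics/end.png",np.hstack([w["color"],cv2.resize(s["color"],(512,384))])[:, :][:, ::1]); 
a=np.vstack([cv2.resize(w["color"][20:260,100:420],(400,300)),cv2.resize(s["color"][100:350,150:350],(400,500))[:300]]); cv2.imwrite("pics/end.png",a)
```

```text
[636.3 153.5 152.4  91.8]
(array([-1.1, -1.1, 54.2, 54. , -0.2]), np.float64(39.4), array([-1.02145036, -1.13547773]))
row 120 inner [ 61.7 -56.7] [61.7 55.5] mid [61.7 -0.6]
row 150 inner [ 30.5 -56.3] [30.5 55.5] mid [30.5 -0.4]
row 180 inner [ -2.9 -56. ] [-2.9 55.2] mid [-2.9 -0.4]
col 205 outer x [ 84.1 -50.6] inner [ 77.6 -50.9]
col 300 outer x [83.7 46.1] inner [77.6 46.4]
col 315 outer x [83.1 61.4] inner [73.3 62. ]
```

View pics/end.png

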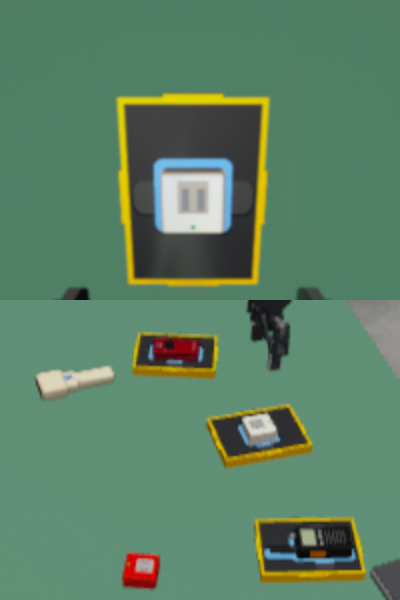

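The wrist view shows the charger centred in its pocket, and the side view shows phone, charger and radio seated with the bystanders unmoved. I'm handing in.

```bash
python3 -c "
from plant import robot
print(robot.finish_job())"
```

```text
the job is handed in; nothing more can be done
None
```

The radio, phone, speakerphone and white charger are each face up and flat in their own trays, and the job was handed in at about 36 s; the phone needed a second try, because a grip that was too low kept it about 1.5 mm off its floor, so I set it on the bench, regripped and placed it again.

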